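Free the knock bar jammed in the grounds chute

TASK

The knock bar has gone down the grounds chute with the coffee pucks and is jammed across the throat under the side tabs. Push it back up the chute until it is clear of the tabs, lift it out and lay it back in the two notches of the knock box, both pins fully down, then let go. Do not drop the bar, and leave the other things on the counter where they are.

Things in the scene. Friction and masses are not known exactly. Their poses are not given: they have to be found in the camera images.
- bar: Knock bar: black rubber sleeve 70 mm long, 30 x 30 mm square, a 10 mm steel pin sticking out 20 mm at each end (110 mm overall), about 0.25 kg. Origin at its very middle; x along the pins, y across, z square to the sleeve's upper face. It starts flat on the chute bed across the throat, jammed by its pins. The rubber grips the bed: it stays on the slope where it is left.
- chute: Grounds chute: fixed open steel trough on legs, walls 26 mm high, 4 mm thick. Origin on the table under the bed's middle; x across it, away from the robot at yaw 0; y horizontal, up-slope; z up. The flat bed passes 100 mm above the origin and rises 12 degrees towards +y. A 45 mm high grey bin stands under its low end, 163 mm from the origin at most.
- bed (a point): Middle of the bed's surface, 100 mm above the chute's origin. Measured along the slope from here: the wide part (150 mm between walls) runs 120 mm up to an end wall, free room for the bar; downwards the walls converge evenly to 84 mm at the open low end, 90 mm down. Axes as the chute's (level)
- throat (a point): Point on the bed 60 mm down-slope of its middle, in the throat. Side tabs, 26 to 29 mm above the bed, cover the bar's pins from 30 mm down-slope of this point to 30 mm up-slope; between them an 88 mm wide strip is open from above. The bar jams with its middle about 12 mm up-slope of here and is free of the tabs from 35 mm up-slope
- pipe (a point): Axis of a 30 mm steel rinse pipe along the whole chute, above the bed's middle: 165 mm off the bed, square to it, and 18 mm to the far (+x) side of the chute's middle line; held by two 14 mm posts behind the far wall, 95 mm down-slope and 115 mm up-slope. It bars a gripper from straight above: reach in under it from the robot's side, leaning 22 to 40 degrees
- box: Knock box: fixed open steel box 98 mm (x) by 158 mm (y), side walls 92 mm high. Origin under its centre, z up, x along the bar when in place. Its two end walls (8 mm thick, 82 mm apart inside) each have a V notch at mid-length, open above: 10 mm wide at the bottom (95 mm up), 37 mm at the top (117 mm up); the sleeve hangs between them with 6 mm play at each end
- seat (a point): Where the bar's middle is when both pins rest in the notches: on the box's centre, 100 mm above the table; axes as the box's
- cup: white espresso cup, 72 mm across, 58 mm tall; bystander, origin under its centre
- spoon: steel spoon 130 mm long lying flat; bystander, origin under its middle
- tamper: dark steel coffee tamper standing on its 58 mm disc, 88 mm tall; bystander, origin under its centre
- jug: steel milk jug, 88 mm across plus a handle, 105 mm tall; bystander, origin under its centre
- syrup: amber syrup bottle, 64 mm across, 200 mm tall; bystander, origin under its centre
- brush: cleaning brush 150 mm long lying flat; bystander, origin under its middle
- bowl: white bowl, 100 mm across, 45 mm tall; bystander, origin under its centre
Not all that is in view belongs to the job. What is shaped like the box but orange is not meant.

How it is judged:
On the way, in this order (a step that is already met when the one before it is completed fails the run):
1. the bar has been pushed up the chute until both pins are clear of the tabs (y of bar in the frame of chute above -0.024 m), for 0.2 s.
2. the bar has been lifted out, clear above the chute walls (z of bar in the frame of chute above 0.175 m), for 0.2 s.
At the end, for the whole second after the job is handed in: The bar lies at rest in the knock box with both pins down in the two notches: its middle within 10 mm along the bar, 6 mm across and 5 mm in height of the seat, in line with the box within 0.1 rad, and released (x of bar in the frame of seat between -0.01 and 0.01 m and y of bar in the frame of seat between -0.006 and 0.006 m and z of bar in the frame of seat between -0.005 and 0.005 m and angle between the x axis of bar and the x axis of box, either way round below 0.1 rad and linear speed of bar below 0.02 m/s); the robot touches nothing.
It fails at once if the bar is dropped (falls freely faster than 0.7 m/s, about 25 mm) (linear speed of bar above 0.7 m/s and contact force between the fingers and bar below 0.05 N).
It fails at once if one of the other things on the counter is moved more than 30 mm (distance of any of cup, spoon, tamper, jug, syrup, brush, bowl from where it was at the start of the episode above 0.03 m).
It also fails if it takes over 61 s, if anything falls off the work surface, if the arm or the gripper's body presses on something with over 40 N, if the wrist force passes 120 N, or if a joint passes its speed limit or range.

ROBOT

A 6-joint arm with a two-finger parallel gripper is mounted at the origin on the work surface. World frame = base frame: x ahead of the robot, y to its left, z up, the work surface at z = 0. Lengths are in m, angles in rad, forces in N, time in s.
With the tool pointing down it reaches from about 0.25 to 0.725 m from the base axis. Payload 4 kg.
Tool frame: the origin (TCP) lies on the centre line of the jaws, within the pads' length; the fingertips stand 17 mm ahead of it and the grasp point (between the pads) lies 2 mm behind it; z points along the fingers, y is the line along which they close (so a half turn about z gives the same grasp; the last joint's range is limited). The gripper opens to 85 mm and grips with 20 to 120 N. Pads are 22 mm wide; open, the fingers measure 114 mm over their backs; the gripper's body (76 mm by 85 mm) begins 54 mm behind the grasp point. The pads swing forward as they close: fully open they stand 13 mm farther back than shut.
Start: joints at [1.28, 0.241, 0.005, 1.335, 0, 1.571], TCP at [0.143, 0.479, 0.248] pointing down, gripper open.
Joint ranges: [-2.72, 2.72], [-1.05, 1.87], [-1.09, 1.28], [-1.99, 2.15], [-1.42, 1.44], [-3.14, 3.14]. Speed limits (rad/s): [2.79, 2.79, 3.14, 3.14, 3.14, 3.14].

INTERFACE

Orientations are given as a unit quaternion [x, y, z, w].
In Python, from workcell import get_obs, imaging, order gives the robot as it stands.
- The arm moves only by the tool apply_moves, never from a script. Its argument "targets" is a list that holds one entry, the list of rows, each a list of 5 numbers: the shift along the world's x, y, z in units of 40 mm (1.0 is 40 mm), then the turn about the world's z in degrees, then the gripper command: -1 is shut, 1 is fully open, values between are in proportion. In form: [[[dx, dy, dz, turn, fingers], ...]]. A call has 1 to 8 rows; each row shifts and turns the commanded pose from where the row before left it; what a row does not reach is not made up. A row lasts 1/12 s, in which the tool goes at most 41.7 mm and 7.16 degrees, less where a joint would pass 70% of its speed; a pose out of reach is approached as far as the arm can. A call is refused whole if a number of a shift passes 1 or a number of a turn 7.16, either way. A call with a gripper value outside its range is refused whole. The fingers move at their own pace and stop on an object; the grip force is fixed at half the most. Time passes only in rows, so rows that do not move let the fingers close. It gives the time, the measured TCP pose, the force, the opening and the grip force at its end, in the units of the state.
- get_obs(): the state, without advancing time (a new reading comes with each control period).
- imaging.camera(name): name is "side" or "top"; returns (picture, depth): 384x512x3 uint8, blue, green, red; 384x512 float32, m along the optical axis (not along the pixel's ray), 0 where there is no reading.
- imaging.get_calibration(name): a dict with "camera_matrix" (3x3 intrinsics, pixels), "k1" (the pictures are not rectified: a ray, as slopes to the right and down, at radius r is drawn at 1 + k1 r^2 times it, then the intrinsics apply), "eye" and "rotation" of the camera in the world. Camera axes: x right, y down, z forward; pixel columns grow to the right and rows downward; lengths in m; the calibration is good to about 2 mm. A picture is of the moment at which its call begins. get_calibration takes no time and is no camera call.
- order.job_done(): hands the job in; it is judged then, once.
The state is a dict: "clock": time; "joint_pos": joint angles; "joint_vel": joint speeds; "tau": joint torques, N m; "eef_pos": TCP position; "tool_rot": TCP orientation; "ft_force": force on the tool from outside, world axes, zero at the start; "ft_torque": the same for the moment, N m; "grip_width": finger opening in m; "grasp_force": force on a finger pad.
Only numpy, scipy, OpenCV 4.12 (cv2) and the standard library are available. Lean on these libraries where they do the work, as an engineer would, in place of code of your own. Each camera call takes 0.05 s, during which the arm holds its last target. There are 200 camera calls.

## Working session

There is one attempt and no reset: what is moved stays moved. The work goes in short steps, Python scripts to look and compute and a tool call to move; the robot and the scene stay as the last step left them, time stands still between calls to the robot, and variables do not carry over. Pictures are saved under pics/ and viewed, at most 10 in all, crops included, and the job is handed in when it is done.

Besides the shell and the picture viewer there is one more tool, called as a command line: name --argument value ..., lists and objects as JSON in quotes. apply_moves: Moves the arm, as the interface text tells. Its arguments: {"type":"object","properties":{"targets":{"type":"array","items":{"type":"array","items":{"type":"array","items":{"type":"number"}}}}},"required":["targets"]}

```bash
mkdir -p pics; cat > h.py <<'E'
import numpy as np, cv2
from workcell import get_obs, imaging, order
def rays(n,px):
    c=imaging.get_calibration(n);K=np.array(c["camera_matrix"]);R=np.array(c["rotation"]);k=c["k1"]
    px=np.atleast_2d(px).astype(float)
    d=np.c_[(px[:,0]-K[0,2])/K[0,0],(px[:,1]-K[1,2])/K[1,1]];u=d.copy()
    for _ in range(20): u=d/(1+k*(u**2).sum(1,keepdims=True))
    return np.array(c["eye"]),np.c_[u,np.ones(len(u))]@R.T   # z-depth scaled
def onplane(n,px,z):
    e,r=rays(n,px); return e+r*((z-e[2])/r[:,2])[:,None]
def cloud(n,dep):
    v,u=np.mgrid[:dep.shape[0],:dep.shape[1]]
    e,r=rays(n,np.c_[u.ravel(),v.ravel()])
    P=e+r*dep.ravel()[:,None]; P[dep.ravel()==0]=np.nan
    return P.reshape(*dep.shape,3)
def proj(n,P):
    c=imaging.get_calibration(n);K=np.array(c["camera_matrix"]);R=np.array(c["rotation"])
    q=(np.atleast_2d(P)-np.array(c["eye"]))@R;u=q[:,:2]/q[:,2:];u=u*(1+c["k1"]*(u**2).sum(1,keepdims=True))
    return u*[K[0,0],K[1,1]]+[K[0,2],K[1,2]]
E
python3 - <<'E'
from h import *
for n in("top","side"):
    p,d=imaging.camera(n); cv2.imwrite(f"pics/{n}0.png",cv2.resize(p,None,fx=1.5,fy=1.5)); np.savez(f"{n}0.npz",p=p,d=d)
    c=imaging.get_calibration(n);print(n,c)
print(get_obs())
E
```

```text
top {'camera_matrix': array([[439.54385313,   0.        , 259.32930981],
       [  0.        , 439.54385313, 193.5224188 ],
       [  0.        ,   0.        ,   1.        ]]), 'k1': 0.033005940091166065, 'eye': array([ 0.29476838, -0.0393456 ,  1.27911715]), 'rotation': array([ 0.72455753, -0.68129926,  0.07317278, -0.07411773])}
side {'camera_matrix': array([[461.32558267,   0.        , 255.56936844],
       [  0.        , 461.32558267, 191.63161245],
       [  0.        ,   0.        ,   1.        ]]), 'k1': -0.13914837536310656, 'eye': array([ 0.04919809, -1.15667437,  0.8629154 ]), 'rotation': array([ 0.84541564, -0.16673713,  0.09963414, -0.49753811])}
{'clock': 0.1, 'joint_pos': array([1.28002393e+00, 2.41301696e-01, 3.85444230e-03, 1.33522106e+00,
       1.22797960e-05, 1.57078567e+00]), 'joint_vel': array([ 0.00116575, -0.00133831,  0.00387326,  0.00013954, -0.00031707,
        0.00160744]), 'tau': array([-1.37782949e-04, -3.73137689e+01,  2.53009969e+01,  1.08585006e-02,
       -5.14534906e-05, -6.52049977e-06]), 'eef_pos': array([0.14318673, 0.47849094, 0.2475182 ]), 'tool_rot': array([ 1.44869234e-01,  9.89450367e-01, -9.25227687e-04, -1.41681578e-04]), 'ft_force': array([-0.39507553,  0.66720094, -0.11787969]), 'ft_torque': array([ 0.01759755, -0.0322765 ,  0.02176405]), 'grasp_force': 0.0, 'grip_width': 0.08543534511100868}
```

View pics/top0.png

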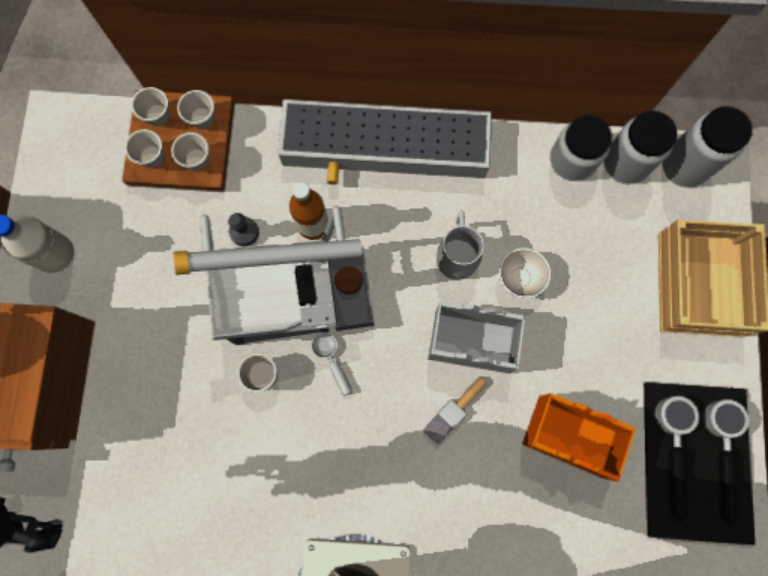

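View pics/side0.png

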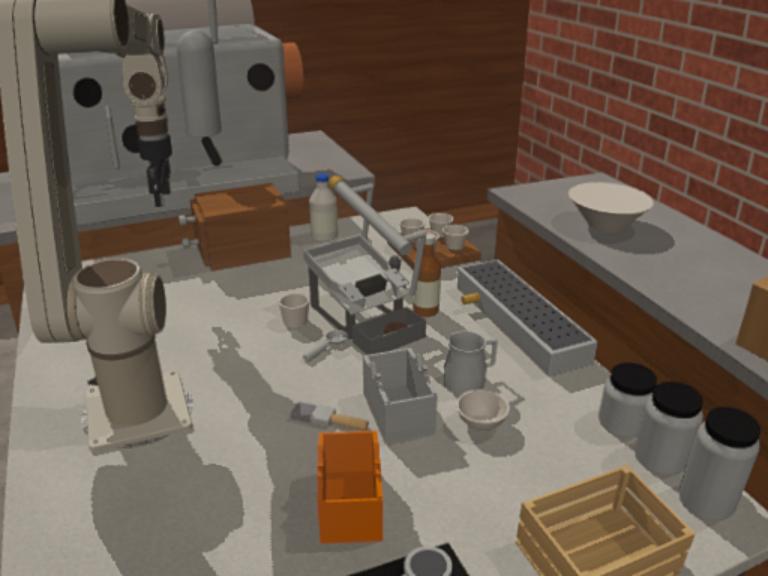

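Top view (1.5x): the chute lies at (270,290), with its pipe at y≈255 and the bar as a black block at (305,285). The grey box is at (477,338), the orange decoy at (580,437), the jug at (460,250), and the syrup bottle at (308,210) behind the pipe.

Things that could be taken for the bar: black block (305,285), tamper (243,230), puck (349,280), portafilter handles (680,480). I choose the block. For the box: grey (477,338) or orange (580,437). I choose grey.

```bash
sed -i 's/np.array(c\["rotation"\])/Rot.from_quat(c["rotation"]).as_matrix()/; 1a from scipy.spatial.transform import Rotation as Rot' h.py
python3 - <<'E'
from h import *
D={n:np.load(n+"0.npz") for n in("top","side")}
C={n:cloud(n,D[n]["d"]) for n in D}
print("table z",np.nanmedian(C["top"][260:290,230:260,2]),np.nanmedian(C["side"][300:330,150:180,2]))
P=C["top"];p=D["top"]["p"]
# bed plane: bright region in chute upslope
m=P[182:215,150:190].reshape(-1,3);m=m[~np.isnan(m).any(1)]
A=np.c_[m[:,:2],np.ones(len(m))];c=np.linalg.lstsq(A,m[:,2],rcond=None)[0];r=A@c-m[:,2];k=abs(r)<.004
c=np.linalg.lstsq(A[k],m[k,2],rcond=None)[0];print("bed plane",c,r.std(),"slope deg",np.degrees(np.arctan(np.hypot(*c[:2]))),"upslope yaw",np.degrees(np.arctan2(c[1],c[0])))
a=cv2.resize(p[130:235,110:260],None,fx=5,fy=5,interpolation=cv2.INTER_CUBIC)
s=D["side"]["p"][110:240,195:300];s=cv2.resize(s,None,fx=4,fy=4,interpolation=cv2.INTER_CUBIC)
cv2.imwrite("pics/c1.png",a);cv2.imwrite("pics/c2.png",s)
# box: rim & notch
w=P[195:255,280:355];print("box z pct",np.nanpercentile(w[...,2],[50,80,90,95,99]))
rim=w[(w[...,2]>.085)&(w[...,2]<.125)];r2=cv2.minAreaRect(rim[:,:2].astype(np.float32)*1000);print("rim z>85",r2,len(rim))
hi=w[(w[...,2]>.103)&(w[...,2]<.125)];print("hi n",len(hi));print(cv2.minAreaRect(hi[:,:2].astype(np.float32)*1000))
E
```

```text
table z 0.00022833591179827195 0.0008956673769104917
bed plane [-0.05080437  0.20668639  0.09156116] 0.002333695311041736 slope deg 12.015470437670857 upslope yaw 103.80975670537073
box z pct [0.0028436  0.04405884 0.09084419 0.09576741 0.11154864]
rim z>85 ((474.5771179199219, -195.871826171875), (157.67507934570312, 98.8348159790039), 83.771484375) 544
hi n 124
((474.4615783691406, -195.93853759765625), (70.72159576416016, 98.68907165527344), 84.0431137084961)
```

View pics/c1.png

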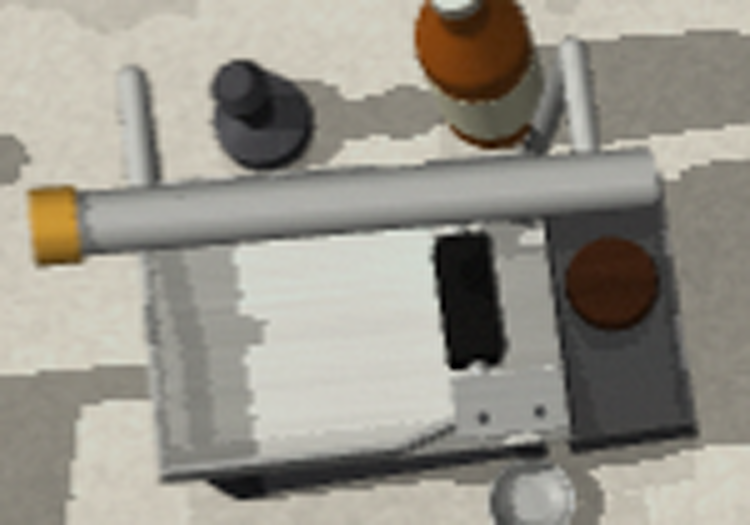

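View pics/c2.png

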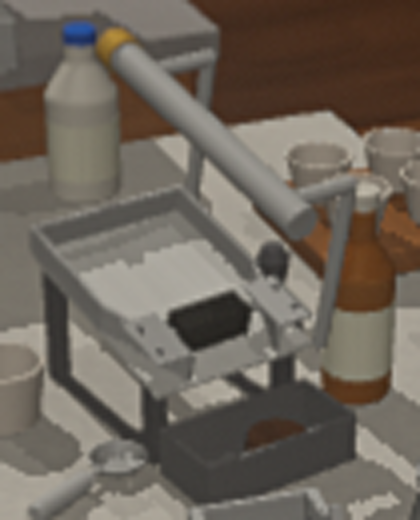

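Crops: in c1 the bar's sleeve is a black block with corners at about (436,236), (490,232), (505,365) and (452,368). It lies across the throat, and the near tab with two bolts is at (510,400). c2 shows the same block between both tabs under the pipe, so the choice is confirmed.

```bash
python3 - <<'E'
from h import *
D={n:np.load(n+"0.npz") for n in("top","side")}
C={n:cloud(n,D[n]["d"]) for n in D}
P=C["top"];p=D["top"]["p"]
# pipe
w=P[150:190,125:242].reshape(-1,3)
m=w[(w[:,2]>.2)&(w[:,2]<.36)];
cen,axis=None,None
for n,(r0,r1,c0,c1) in {"top":(150,190,125,242),"side":(110,170,215,280)}.items():
    w=C[n][r0:r1,c0:c1].reshape(-1,3); w=w[(w[:,2]>.2)&(w[:,2]<.36)&(w[:,0]>.4)&(w[:,0]<.75)]
    ln=cv2.fitLine(w.astype(np.float32),cv2.DIST_HUBER,0,.01,.01).ravel();s=np.sign(ln[1]);print(n,"pipe dir yaw",np.degrees(np.arctan2(ln[1]*s,ln[0]*s)),"slope",np.degrees(np.arcsin(ln[2]*s)),"pt",ln[3:],len(w), w.min(0),w.max(0))
# bar black
for n,(r0,r1,c0,c1) in {"top":(174,206,193,216),"side":(178,202,232,262)}.items():
    q=D[n]["p"][r0:r1,c0:c1].max(2);mask=(q<45).astype(np.uint8)
    k,l,st,ce=cv2.connectedComponentsWithStats(mask);i=1+st[1:,4].argmax();mk=l==i
    Q=C[n][r0:r1,c0:c1][mk];print(n,"bar",mk.sum(),"med",np.nanmedian(Q,0),"rect",cv2.minAreaRect(Q[:,:2].astype(np.float32)*1000),"z pct",np.nanpercentile(Q[:,2],[5,50,95]))
# chute rim near wall etc: points above bed plane
c=np.array([-0.05080437,0.20668639,0.09156116])
h=P[...,2]-(P[...,:2]@c[:2]+c[2])
reg=np.zeros(h.shape,bool);reg[170:232,135:225]=1
rim=P[reg&(h>.019)&(h<.04)&(P[...,2]>.09)]
np.save("rim.npy",rim);print("rim",len(rim),cv2.minAreaRect(rim[:,:2].astype(np.float32)*1000))
# gripper profile in side
w=C["side"][0:160,60:130].reshape(-1,3);w=w[np.linalg.norm(w[:,:2]-[.143,.479],axis=1)<.12]
a=np.radians(73.3);u=w[:,:2]-[.1432,.4785];uy=u@[np.cos(a),np.sin(a)];ux=u@[np.sin(a),-np.cos(a)]
for z in np.arange(.22,.62,.02):
    k=abs(w[:,2]-z)<.01
    if k.sum()>2:print(round(z,2),k.sum(),"ty",uy[k].min().round(3),uy[k].max().round(3),"tx",ux[k].min().round(3),ux[k].max().round(3))
# bystanders near: cup
for nm,(r0,r1,c0,c1) in dict(cup=(232,265,158,188),spoon=(220,265,205,236),tamper=(138,165,150,175),syrup=(120,160,190,220),jug=(140,188,290,325)).items():
    w=P[r0:r1,c0:c1].reshape(-1,3);w=w[w[:,2]>.008];print(nm,w.min(0).round(3),w.max(0).round(3))
E
```

```text
top pipe dir yaw 103.16955 slope 11.929863 pt [0.553651   0.15568636 0.27473664] 1652 [0.51164658 0.01715855 0.20222123] [0.61793574 0.28069367 0.30736134]
side pipe dir yaw 103.19127 slope 10.708191 pt [0.5443191 0.1930385 0.2820818] 796 [0.51013796 0.01414705 0.20104101] [0.64036266 0.2979754  0.31573099]
top bar 281 med [0.5418053  0.12185296 0.11914628] rect ((543.1273803710938, 122.46578979492188), (70.03681945800781, 30.528661727905273), 12.894322395324707) z pct [0.11118907 0.11914628 0.12331313]
side bar 117 med [0.5515216  0.11294094 0.11142156] rect ((544.7786254882812, 115.2628402709961), (64.22151947021484, 29.97038459777832), 13.97960376739502) z pct [0.09507048 0.11142156 0.12174818]
rim 775 ((512.9772338867188, 177.0405731201172), (120.37571716308594, 209.7747344970703), 12.015366554260254)
0.24 12 ty -0.054 0.056 tx -0.01 0.011
0.26 63 ty -0.06 0.053 tx -0.009 0.014
0.28 50 ty -0.062 0.057 tx -0.009 0.015
0.3 72 ty -0.076 0.068 tx -0.011 0.019
0.32 82 ty -0.075 0.074 tx -0.013 0.021
0.34 104 ty -0.078 0.058 tx -0.02 0.022
0.36 84 ty -0.066 0.003 tx -0.034 0.039
0.38 118 ty -0.04 0.01 tx -0.034 0.039
0.4 137 ty -0.041 0.019 tx -0.038 0.039
0.42 109 ty -0.041 0.004 tx -0.035 0.035
0.44 109 ty -0.04 -0.005 tx -0.03 0.037
0.46 123 ty -0.042 0.006 tx -0.032 0.041
0.48 120 ty -0.04 -0.004 tx -0.033 0.043
0.5 117 ty -0.048 0.025 tx -0.031 0.04
0.52 162 ty -0.051 0.04 tx -0.039 0.042
0.54 178 ty -0.051 0.042 tx -0.041 0.043
0.56 181 ty -0.049 0.04 tx -0.039 0.044
0.58 181 ty -0.046 0.036 tx -0.036 0.042
0.6 147 ty -0.068 0.035 tx -0.04 0.048
cup [0.351 0.168 0.008] [0.419 0.238 0.063]
spoon [0.356 0.031 0.008] [0.478 0.113 0.027]
tamper [0.602 0.205 0.008] [0.694 0.307 0.137]
syrup [0.631 0.08  0.008] [0.775 0.176 0.205]
jug [ 0.595 -0.202  0.008] [ 0.708 -0.117  0.11 ]
```

apply_moves --targets '[[[0.5,-0.7,0,-4.3,1],[0.5,-0.7,0,-4.3,1],[0.5,-0.7,0,-4.3,1],[0.5,-0.7,0,-4.3,1],[0.5,-0.7,0,-4.3,1],[0.5,-0.7,0,-4.3,1],[0.5,-0.7,0,-4.3,1],[0.5,-0.7,0,-4.3,1]]]'

```text
clock: 0.77
eef_pos: [0.3037, 0.2534, 0.2481]
tool_rot: [0.432, 0.902, -0.0, -0.0]
ft_force: [0.7, 0.9, 0.2]
grip_width: 0.0855
grasp_force: 0.0
```

apply_moves --targets '[[[0.6,-0.8,0,-4.3,1],[0.6,-0.8,0,-4.3,1],[0.6,-0.8,0,-4.3,1],[0.6,-0.8,0,-4.3,1],[0.6,-0.8,0,-4.3,1],[0.5,-0.6,0,-4.3,1],[0,0,0,0,1],[0,0,0,0,1]]]'

```text
clock: 1.43
eef_pos: [0.4436, 0.0697, 0.2476]
tool_rot: [0.623, 0.782, -0.0, -0.001]
ft_force: [-0.4, -0.1, -0.0]
grip_width: 0.0852
grasp_force: 0.0
```

apply_moves --targets '[[[0,0,-0.9,0,1],[0,0,-0.9,0,1],[0,0,-0.65,0,1],[0.4,0.09,0,0,1],[0.4,0.09,0,0,1],[0,0,0,0,1]]]'

```text
clock: 1.93
eef_pos: [0.4764, 0.08, 0.1497]
tool_rot: [0.62, 0.784, 0.0, 0.0]
ft_force: [1.3, 0.5, 0.5]
grip_width: 0.0856
grasp_force: 0.0
```

```bash
python3 - <<'E'
from h import *
print(get_obs()["eef_pos"],get_obs()["ft_force"])
for n in("side","top"):
    p,d=imaging.camera(n); np.savez(n+"1.npz",p=p,d=d)
    if n=="side":
        q=p[90:240,165:315];q=cv2.resize(q,None,fx=4,fy=4,interpolation=cv2.INTER_CUBIC);cv2.imwrite("pics/s1.png",q)
E
```

```text
[0.47641102 0.08002284 0.14966788] [1.33270156 0.53089225 0.52181757]
```

View pics/s1.png

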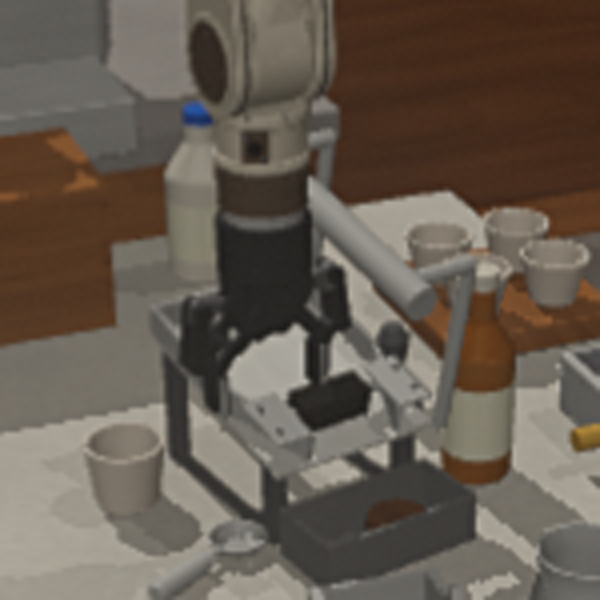

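Side crop: the open gripper is lowered beside the pipe. The far finger ends near (313,395), the bar is at (330,400), and the near tab is at (275,420).

```bash
cat >> h.py <<'E'
O=np.array([.5309,.1742]);psi=np.radians(13.2);EX=np.array([np.cos(psi),np.sin(psi)]);EY=np.array([-EX[1],EX[0]])
def ch(P): P=np.atleast_2d(P);u=P[:,:2]-O;return np.c_[u@EX,u@EY,P[:,2]]
def wd(x,y): return O+x*EX+y*EY
E
python3 - <<'E'
from h import *
D=np.load("side1.npz");P=cloud("side",D["d"])
def c(P_):return (proj("side",P_)-[165,90])*4
t=get_obs()["eef_pos"]
for x in(-.124,-.0246):
  for z in(.13,.146,.2): print(x,z,c([[*wd(x,-.079),z]]))
Q=ch(P[90:240,165:315].reshape(-1,3));pix=D["p"][90:240,165:315].reshape(-1,3).max(1)
k=(abs(Q[:,1]+.079)<.02)&(Q[:,2]>.1)&(Q[:,2]<.26)&(pix<70)
for z in np.arange(.1,.26,.01):
  a=Q[k&(abs(Q[:,2]-z)<.005)]
  if len(a)>1:print(round(z,3),len(a),"x",np.sort(a[:,0])[[0,-1]].round(3),"y",a[:,1].min().round(3),a[:,1].max().round(3), "far group xmin", a[a[:,0]>-.05,0].min().round(3) if (a[:,0]>-.05).any() else None)
E
```

```text
-0.124 0.13 [[213.91940299 432.7512431 ]]
-0.124 0.146 [[213.18229803 415.28097346]]
-0.124 0.2 [[210.66491009 354.93284744]]
-0.0246 0.13 [[316.63450358 398.12100138]]
-0.0246 0.146 [[316.45152717 381.04398728]]
-0.0246 0.2 [[315.82848483 322.11696407]]
0.1 19 x [-0.026  0.033] y -0.071 -0.063 far group xmin -0.026
0.11 43 x [-0.034  0.04 ] y -0.073 -0.062 far group xmin -0.034
0.12 44 x [-0.033  0.033] y -0.072 -0.059 far group xmin -0.033
0.15 5 x [-0.032 -0.028] y -0.09 -0.075 far group xmin -0.032
0.16 19 x [-0.131 -0.018] y -0.09 -0.074 far group xmin -0.033
0.17 25 x [-0.133 -0.016] y -0.09 -0.073 far group xmin -0.033
0.18 20 x [-0.133 -0.021] y -0.092 -0.07 far group xmin -0.035
0.19 31 x [-0.146 -0.005] y -0.093 -0.069 far group xmin -0.033
0.2 81 x [-0.15  0.  ] y -0.095 -0.063 far group xmin -0.04
0.21 105 x [-0.148 -0.001] y -0.099 -0.061 far group xmin -0.05
0.22 93 x [-0.147 -0.001] y -0.098 -0.061 far group xmin -0.05
0.23 81 x [-0.147 -0.007] y -0.098 -0.066 far group xmin -0.046
0.24 129 x [-0.146 -0.007] y -0.098 -0.065 far group xmin -0.049
0.25 77 x [-0.144 -0.01 ] y -0.094 -0.07 far group xmin -0.046
```

apply_moves --targets '[[[0.07,-0.3,0,0,1],[0,0,-0.5,0,1],[0,0,-0.5,0,1],[0,0,-0.45,0,1],[0.27,0.06,0,0,1],[0.27,0.06,0,0,1],[0,0,0,0,1]]]'

```text
clock: 2.62
eef_pos: [0.5005, 0.0718, 0.0927]
tool_rot: [0.621, 0.784, 0.001, 0.0]
ft_force: [1.4, 0.5, 0.9]
grip_width: 0.0851
grasp_force: 0.0
```

apply_moves --targets '[[[-0.03,0.12,0.027,0,1],[-0.03,0.12,0.027,0,1],[-0.03,0.12,0.027,0,1],[-0.03,0.12,0.027,0,1],[-0.03,0.12,0.027,0,1],[-0.03,0.12,0.027,0,1],[-0.03,0.12,0.027,0,1],[-0.03,0.12,0.027,0,1]]]'

```text
clock: 3.28
eef_pos: [0.4899, 0.1097, 0.1011]
tool_rot: [0.622, 0.783, -0.0, 0.0]
ft_force: [-1.2, -2.4, 1.0]
grip_width: 0.0854
grasp_force: 1.9
```

```bash
cat >> h.py <<'E'
def bar(n="top"):
    p,d=imaging.camera(n);P=cloud(n,d);Q=ch(P.reshape(-1,3)).reshape(P.shape)
    bed=.1+.2126*Q[...,1];h=Q[...,2]-bed
    m=(p.max(2)<45)&(abs(Q[...,0])<.08)&(abs(Q[...,1])<.12)&(h>.005)&(h<.045)
    k,l,st,ce=cv2.connectedComponentsWithStats(m.astype(np.uint8));i=1+st[1:,4].argmax();S=Q[(l==i)&(h>.026)]
    r=cv2.minAreaRect(S[:,:2].astype(np.float32)*1000)
    return len(S),np.round(S.min(0),3),np.round(S.max(0),3),r
E
python3 - <<'E'
from h import *
print(ch(get_obs()["eef_pos"]),get_obs()["ft_force"]);print(bar())
E
```

```text
[[-0.05466398 -0.05344627  0.1011009 ]] [-1.18352692 -2.41051419  1.03785396]Traceback (most recent call last):
  File "<stdin>", line 2, in <module>
  File "h.py", line 28, in bar
    k,l,st,ce=cv2.connectedComponentsWithStats(m.astype(np.uint8));i=1+st[1:,4].argmax();S=Q[(l==i)&(h>.026)]
                                                                       ~~~~~~~~~~~~~~~^^
ValueError: attempt to get argmax of an empty sequence
```

apply_moves --targets '[[[-0.03,0.12,0.027,0,1],[-0.03,0.12,0.027,0,1],[-0.03,0.12,0.027,0,1],[-0.03,0.12,0.027,0,1],[-0.03,0.12,0.027,0,1],[-0.03,0.12,0.027,0,1],[0,0,0,0,1]]]'

```text
clock: 3.92
eef_pos: [0.4826, 0.1395, 0.1075]
tool_rot: [0.621, 0.784, 0.0, -0.001]
ft_force: [-0.7, -1.1, 0.1]
grip_width: 0.0853
grasp_force: 0.9
```

```bash
python3 - <<'E'
from h import *
print(ch(get_obs()["eef_pos"]),get_obs()["ft_force"])
p,d=imaging.camera("side");np.savez("side2.npz",p=p,d=d)
q=p[90:240,165:315];q=cv2.resize(q,None,fx=4,fy=4,interpolation=cv2.INTER_CUBIC);cv2.imwrite("pics/s2.png",q)
p,d=imaging.camera("top");np.savez("top2.npz",p=p,d=d)
E
```

```text
[[-0.05497515 -0.02271785  0.10752512]] [-0.73673577 -1.07764347  0.08772156]
```

View pics/s2.png

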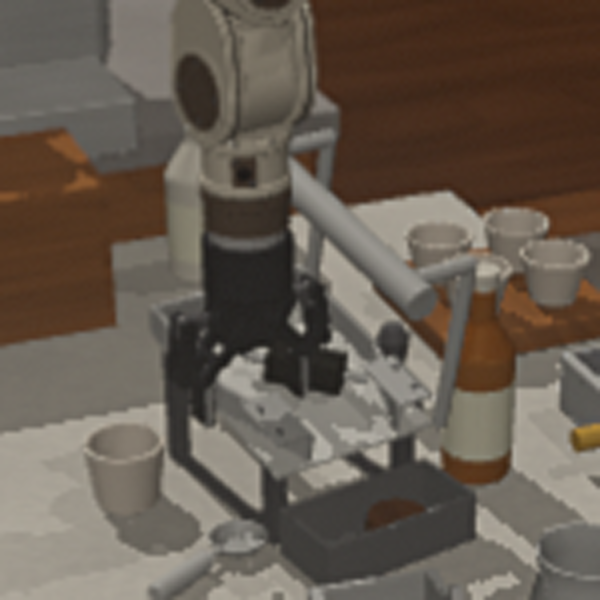

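The bar has been pushed up square: its top is at (265–345, 350–390), with the finger at (303,385) behind it and clear of the tabs. Next I push a bit farther for finger room, then back out.

apply_moves --targets '[[[-0.03,0.12,0.027,0,1],[-0.03,0.12,0.027,0,1],[-0.03,0.12,0.027,0,1],[-0.03,0.12,0.027,0,1],[-0.03,0.12,0.027,0,1],[0,0,0,0,1],[0.06,-0.24,0,0,1],[0,0,0,0,1]]]'

```text
clock: 4.68
eef_pos: [0.48, 0.152, 0.113]
tool_rot: [0.622, 0.783, 0.0, 0.0]
ft_force: [-0.5, 0.4, -0.6]
grip_width: 0.0855
grasp_force: 0.0
```

apply_moves --targets '[[[-0.4,-0.1,0,0,1],[-0.4,-0.1,0,0,1],[-0.4,-0.1,0,0,1],[0,0,0.9,0,1],[0,0,0.9,6,1],[-0.5,0,0.8,7,1],[-0.5,0,0,7,1],[-0.5,0,0,7,1]]]'

```text
clock: 5.35
eef_pos: [0.3728, 0.141, 0.2194]
tool_rot: [0.419, 0.908, 0.003, 0.002]
ft_force: [-0.1, 0.1, -0.7]
grip_width: 0.0856
grasp_force: 0.0
```

```bash
sed -i 's/p.max(2)<45/p.max(2)<60/' h.py; python3 - <<'E'
from h import *
print(ch(get_obs()["eef_pos"]),get_obs()["ft_force"])
for n in("side","top"):
    try: print(n,bar(n))
    except Exception as e: print(n,e)
p,d=imaging.camera("top");q=p[100:270,90:270];cv2.imwrite("pics/t3.png",cv2.resize(q,None,fx=3,fy=3,interpolation=cv2.INTER_CUBIC))
E
```

```text
[[-0.16145852  0.0038118   0.21939753]] [-0.12212718  0.07767222 -0.68837836]
side (95, array([-0.007, -0.027,  0.122]), array([0.033, 0.042, 0.142]), ((12.909858703613281, 8.437393188476562), (29.401437759399414, 66.19273376464844), 15.556422233581543))
top (279, array([-0.01 , -0.024,  0.123]), array([0.037, 0.044, 0.144]), ((13.119841575622559, 10.57125473022461), (29.8874454498291, 66.81771850585938), 18.848377227783203))
```

View pics/t3.png

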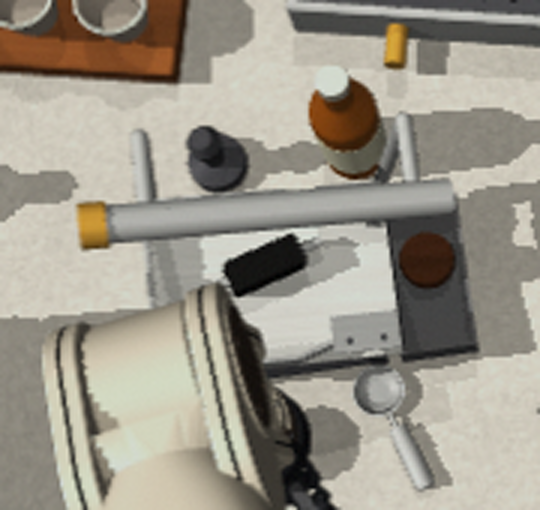

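The bar has swung round: the black sleeve at (265,265) now lies nearly along the chute. I'll turn it back by pushing its up-slope pin down-slope, from the robot's side.

apply_moves --targets '[[[0.19,0.58,0,-6.75,1],[0.19,0.58,0,-6.75,1],[0.19,0.58,0,-6.75,1],[0.19,0.59,0,-6.75,1],[0,0,-0.7,0,1],[0,0,-0.65,0,1],[0,0,0,0,1],[0,0,0,0,1]]]'

```text
clock: 6.17
eef_pos: [0.4013, 0.2332, 0.1615]
tool_rot: [0.622, 0.783, -0.002, -0.001]
ft_force: [0.3, -0.1, 0.4]
grip_width: 0.0854
grasp_force: 0.0
```

```bash
python3 - <<'E'
from h import *
o=get_obs();print(ch(o["eef_pos"]),o["tool_rot"],o["ft_force"]);print(bar("side"))
E
```

```text
[[-0.11274026  0.08702531  0.16152785]] [ 6.22068088e-01  7.82960616e-01 -1.84239505e-03 -7.57181006e-04] [ 0.31064532 -0.07994992  0.42305432]
(107, array([-0.008, -0.027,  0.123]), array([0.034, 0.042, 0.144]), ((12.564366340637207, 7.437934875488281), (32.03452682495117, 67.7324447631836), 21.987783432006836))
```

apply_moves --targets '[[[0.4,0.1,0,0,1],[0.4,0.1,0,0,1],[0,0,-0.42,0,1],[0,0,-0.42,0,1],[0.21,0.05,0,0,1],[0.21,0.05,0,0,1],[0,0,0,0,1]]]'

```text
clock: 6.8
eef_pos: [0.454, 0.2469, 0.1313]
tool_rot: [0.622, 0.783, 0.002, 0.001]
ft_force: [0.1, 0.7, 0.2]
grip_width: 0.0852
grasp_force: 0.0
```

apply_moves --targets '[[[0.03,-0.12,-0.027,0,1],[0.03,-0.12,-0.027,0,1],[0.03,-0.12,-0.027,0,1],[0.03,-0.12,-0.027,0,1],[0.03,-0.12,-0.027,0,1],[0.03,-0.12,-0.027,0,1],[0,0,0,0,1]]]'

```text
clock: 7.38
eef_pos: [0.4575, 0.2158, 0.1225]
tool_rot: [0.622, 0.783, -0.001, -0.0]
ft_force: [-0.6, -0.5, 0.6]
grip_width: 0.0856
grasp_force: 0.2
```

```bash
python3 - <<'E'
from h import *
o=get_obs();print(ch(o["eef_pos"]),o["ft_force"]);print(bar("side"));
try:print(bar("top"))
except Exception as e:print(e)
E
```

```text
[[-0.06191691  0.05728763  0.12248186]] [-0.59726173 -0.48330589  0.6298456 ]
(103, array([-0.006, -0.028,  0.122]), array([0.034, 0.041, 0.142]), ((11.440025329589844, 6.400293350219727), (28.28790855407715, 66.6907730102539), 16.960399627685547))
(273, array([-0.009, -0.024,  0.123]), array([0.036, 0.045, 0.144]), ((13.304603576660156, 10.770406723022461), (29.793500900268555, 66.96672821044922), 16.8587589263916))
```

apply_moves --targets '[[[-0.09,0.37,0.08,0,1],[-0.09,0.37,0.08,0,1],[0.16,0.04,0,0,1],[0,0,0,0,1],[0.06,-0.24,-0.054,0,1],[0.03,-0.12,-0.027,0,1],[0.03,-0.12,-0.027,0,1],[0.03,-0.12,-0.027,0,1]]]'

```text
clock: 8.15
eef_pos: [0.4628, 0.2231, 0.1234]
tool_rot: [0.622, 0.783, -0.0, -0.0]
ft_force: [-0.5, 1.3, 1.0]
grip_width: 0.0854
grasp_force: 0.6
```

apply_moves --targets '[[[0.03,-0.12,-0.027,0,1],[0.03,-0.12,-0.027,0,1],[0,0,0,0,1]]]'

```text
clock: 8.4
eef_pos: [0.4654, 0.2132, 0.1212]
tool_rot: [0.622, 0.783, -0.001, 0.0]
ft_force: [1.0, -0.2, 0.5]
grip_width: 0.0851
grasp_force: 0.0
```

```bash
python3 - <<'E'
from h import *
o=get_obs();print(ch(o["eef_pos"]),o["ft_force"]);print(bar("side"));
try:print(bar("top"))
except Exception as e:print(e)
E
```

```text
[[-0.05487384  0.05288408  0.12122593]] [ 0.97665283 -0.15495514  0.47853354]
(101, array([-0.008, -0.045,  0.118]), array([0.039, 0.019, 0.139]), ((16.28392791748047, -10.52426528930664), (28.6287841796875, 67.27035522460938), 24.243404388427734))
(267, array([-0.008, -0.042,  0.119]), array([0.04 , 0.027, 0.138]), ((15.835027694702148, -8.379436492919922), (29.25052261352539, 67.16767883300781), 21.48542594909668))
```

apply_moves --targets '[[[-0.37,-0.09,0,0,1],[0,0,0,0,1],[0.13,-0.55,-0.11,0,1],[0.13,-0.55,-0.11,0,1],[0.13,-0.55,-0.11,0,1],[0.13,-0.55,-0.11,0,1],[0,0,0,0,1]]]'

```text
clock: 9.08
eef_pos: [0.4719, 0.1201, 0.1034]
tool_rot: [0.623, 0.782, -0.001, 0.0]
ft_force: [-0.4, -0.3, 0.2]
grip_width: 0.0849
grasp_force: 0.0
```

apply_moves --targets '[[[0.12,0.027,0,0,1],[0.12,0.027,0,0,1],[0.12,0.027,0,0,1],[0.12,0.027,0,0,1],[0.1,0.025,0,0,1],[0.1,0.025,0,0,1],[0,0,0,0,1]]]'

```text
clock: 9.67
eef_pos: [0.4991, 0.1296, 0.104]
tool_rot: [0.621, 0.784, -0.0, 0.0]
ft_force: [-1.2, -0.7, 0.8]
grip_width: 0.0854
grasp_force: 0.5
```

```bash
python3 - <<'E'
from h import *
o=get_obs();print(ch(o["eef_pos"]),o["ft_force"]);print(bar("side"));
try:print(bar("top"))
except Exception as e:print(e)
E
```

```text
[[-0.04118304 -0.03611873  0.10395335]] [-1.20501877 -0.68077907  0.79405794]
(37, array([-0.003, -0.046,  0.12 ]), array([0.016, 0.009, 0.138]), ((8.381884574890137, -17.93372344970703), (18.513992309570312, 55.42997741699219), 4.131411075592041))
(1, array([ 0.08 , -0.105,  0.108]), array([ 0.08 , -0.105,  0.108]), ((79.99622344970703, -105.34337615966797), (0.0, 0.0), 0.0))
```

apply_moves --targets '[[[-0.3,-0.07,0,0,1],[-0.31,-0.07,0,0,1],[-0.13,0.55,0.12,0,1],[-0.13,0.55,0.12,0,1],[-0.13,0.55,0.12,0,1],[-0.13,0.55,0.12,0,1],[-0.13,0.55,0.12,0,1],[0,0,0,0,1]]]'

```text
clock: 10.43
eef_pos: [0.4482, 0.2376, 0.1292]
tool_rot: [0.62, 0.785, 0.002, -0.0]
ft_force: [1.0, -0.6, -0.2]
grip_width: 0.0854
grasp_force: 0.0
```

```bash
python3 - <<'E'
from h import *
o=get_obs();print(ch(o["eef_pos"]),o["ft_force"]);print(bar("side"));
try:print(bar("top"))
except Exception as e:print(e)
E
```

```text
[[-0.06608266  0.08058439  0.12917556]] [ 0.99134473 -0.61250378 -0.23159951]
(107, array([-0.005, -0.045,  0.118]), array([0.045, 0.019, 0.138]), ((19.84705924987793, -12.026126861572266), (29.076061248779297, 64.97673797607422), 26.738204956054688))
(263, array([-0.008, -0.044,  0.118]), array([0.041, 0.026, 0.139]), ((18.8652400970459, -9.31301498413086), (29.192583084106445, 67.52886962890625), 26.63345718383789))
```

apply_moves --targets '[[[0.25,0.06,0,0,1],[0.25,0.06,0,0,1],[0.15,0.03,0,0,1],[0,0,0,0,1],[0.05,-0.22,-0.06,0,1],[0.05,-0.22,-0.06,0,1],[0.05,-0.22,-0.06,0,1],[0,0,0,0,1]]]'

```text
clock: 11.2
eef_pos: [0.4797, 0.2109, 0.1201]
tool_rot: [0.623, 0.783, -0.001, -0.0]
ft_force: [1.0, -0.1, -1.4]
grip_width: 0.0852
grasp_force: 0.0
```

```bash
python3 - <<'E'
from h import *
o=get_obs();print(ch(o["eef_pos"]),o["ft_force"]);print(bar("side"));
E
```

```text
[[-0.04143476  0.04742381  0.12006115]] [ 1.00798872 -0.07398229 -1.39521957]
(104, array([-0.008, -0.045,  0.117]), array([0.044, 0.019, 0.137]), ((18.411256790161133, -12.025848388671875), (27.55918312072754, 67.76112365722656), 33.13486862182617))
```

apply_moves --targets '[[[-0.11,-0.026,0,0,1],[-0.11,-0.026,0,0,1],[-0.11,-0.026,0,0,1],[-0.11,-0.026,0,0,1],[-0.11,-0.026,0,0,1],[-0.11,-0.026,0,0,1],[-0.11,-0.026,0,0,1],[0,0,0,0,1]]]'

```text
clock: 11.92
eef_pos: [0.4482, 0.2058, 0.1207]
tool_rot: [0.621, 0.783, -0.0, -0.0]
ft_force: [0.3, 0.2, 0.2]
grip_width: 0.0857
grasp_force: 0.0
```

```bash
python3 - <<'E'
from h import *
o=get_obs();print(ch(o["eef_pos"]),o["ft_force"]);print(bar("side"));
try:print(bar("top"))
except Exception as e:print(e)
E
```

```text
[[-0.07333771  0.04968191  0.12074628]] [0.32902165 0.23387532 0.1786943 ]
(100, array([-0.01 , -0.043,  0.118]), array([0.045, 0.016, 0.136]), ((19.19279670715332, -13.220211029052734), (32.90754699707031, 64.29155731201172), 31.182601928710938))
(264, array([-0.012, -0.044,  0.118]), array([0.041, 0.022, 0.142]), ((16.591476440429688, -12.168617248535156), (29.38106918334961, 67.06378173828125), 34.13319778442383))
```

apply_moves --targets '[[[-0.07,0.29,0.065,0,1],[0.3,0.07,0,0,1],[0.3,0.07,0,0,1],[0.17,0.04,0,0,1],[0,0,0,0,1],[0.06,-0.25,-0.055,0,1],[0.06,-0.25,-0.055,0,1],[0,0,0,0,1]]]'

```text
clock: 12.68
eef_pos: [0.4814, 0.2025, 0.1182]
tool_rot: [0.622, 0.783, -0.001, -0.0]
ft_force: [0.3, 0.4, 0.3]
grip_width: 0.0855
grasp_force: 0.0
```

apply_moves --targets '[[[-0.12,-0.028,0,0,1],[-0.12,-0.028,0,0,1],[-0.12,-0.028,0,0,1],[-0.12,-0.028,0,0,1],[-0.12,-0.028,0,0,1],[-0.12,-0.028,0,0,1],[-0.12,-0.028,0,0,1],[0,0,0,0,1]]]'

```text
clock: 13.35
eef_pos: [0.4471, 0.1967, 0.1189]
tool_rot: [0.621, 0.784, -0.001, -0.0]
ft_force: [-0.9, 0.0, -0.7]
grip_width: 0.0854
grasp_force: 0.0
```

```bash
python3 - <<'E'
from h import *
o=get_obs();print(ch(o["eef_pos"]),o["ft_force"]);print(bar("side"));
try:print(bar("top"))
except Exception as e:print(e)
E
```

```text
[[-0.07646149  0.04103408  0.11888571]] [-0.91510806  0.02647066 -0.70019471]
(98, array([-0.014, -0.047,  0.116]), array([0.046, 0.014, 0.137]), ((15.57416820526123, -16.063011169433594), (30.419097900390625, 63.97205352783203), 44.453548431396484))
(267, array([-0.018, -0.044,  0.119]), array([0.04 , 0.018, 0.138]), ((14.05984115600586, -13.633941650390625), (29.755483627319336, 68.56778717041016), 47.24239730834961))
```

apply_moves --targets '[[[-0.02,0.1,0.02,0,1],[0.28,0.065,0,0,1],[0.28,0.065,0,0,1],[0.17,0.04,0,0,1],[0,0,0,0,1],[0.05,-0.2,-0.04,0,1],[0,0,0,0,1]]]'

```text
clock: 14.03
eef_pos: [0.4784, 0.1986, 0.1176]
tool_rot: [0.622, 0.783, -0.001, -0.0]
ft_force: [0.1, 0.6, -0.5]
grip_width: 0.0853
grasp_force: 0.0
```

apply_moves --targets '[[[-0.113,-0.05,-0.006,0,1],[-0.113,-0.05,-0.006,0,1],[-0.113,-0.05,-0.006,0,1],[-0.113,-0.05,-0.006,0,1],[-0.113,-0.05,-0.006,0,1],[-0.113,-0.05,-0.006,0,1],[-0.113,-0.05,-0.006,0,1],[0,0,0,0,1]]]'

```text
clock: 14.7
eef_pos: [0.4459, 0.1852, 0.1164]
tool_rot: [0.622, 0.783, -0.001, -0.0]
ft_force: [-1.0, -0.2, -0.6]
grip_width: 0.085
grasp_force: 0.0
```

```bash
python3 - <<'E'
from h import *
o=get_obs();print(ch(o["eef_pos"]),o["ft_force"]);print(bar("side"));
try:print(bar("top"))
except Exception as e:print(e)
E
```

```text
[[-0.08025138  0.0301406   0.11635703]] [-1.01662529 -0.18856422 -0.61617082]
(101, array([-0.019, -0.044,  0.117]), array([0.044, 0.005, 0.135]), ((12.506616592407227, -19.842788696289062), (28.58743667602539, 64.84437561035156), 59.709434509277344))
(264, array([-0.025, -0.044,  0.119]), array([0.04 , 0.011, 0.137]), ((11.10800552368164, -17.237672805786133), (29.22432518005371, 68.33699035644531), 57.65067672729492))
```

apply_moves --targets '[[[0.027,-0.115,-0.025,0,1],[0.027,-0.115,-0.025,0,1],[0.027,-0.115,-0.025,0,1],[0,0,0,0,1],[-0.08,0.3,0.07,0,1],[-0.4,-0.1,0.2,0,1],[-0.5,-0.12,0.8,0,1],[0,0,0.8,6,1]]]'

```text
clock: 15.47
eef_pos: [0.4069, 0.1732, 0.187]
tool_rot: [0.579, 0.815, -0.004, -0.002]
ft_force: [0.1, 0.1, 0.7]
grip_width: 0.0852
grasp_force: 0.0
```

apply_moves --targets '[[[0,0,0.5,7,1],[0,0,0,7,0.2],[0,0,0,7,0.2],[0,0,0,7,0.2],[0,0,0,7,0.2],[0,0,0,7,0.2],[0,0,0,7,0.2],[0,0,0,7,0.2]]]'

```text
clock: 16.13
eef_pos: [0.412, 0.1748, 0.2084]
tool_rot: [0.127, 0.992, -0.0, 0.001]
ft_force: [-1.1, 0.3, 0.5]
grip_width: 0.0511
grasp_force: 0.0
```

apply_moves --targets '[[[0,0,0,7,0.2],[0,0,0,7,0.2],[0,0,0,7,0.2],[0,0,0,7,0.2],[0,0,0,0,0.2]]]'

```text
clock: 16.55
eef_pos: [0.4119, 0.1749, 0.2084]
tool_rot: [-0.115, 0.993, -0.0, 0.0]
ft_force: [-0.9, 0.1, 0.6]
grip_width: 0.0515
grasp_force: 0.0
```

```bash
python3 - <<'E'
from h import *
o=get_obs();r=o["tool_rot"];print(ch(o["eef_pos"]),"tool y rel chute",2*np.degrees(np.arctan2(r[1],r[0]))-90-13.2,o["joint_pos"]);print(bar("side"));
try:print(bar("top"))
except Exception as e:print(e)
E
```

```text
[[-0.11567322  0.0278489   0.20835957]] tool y rel chute 90.0082548001095 [ 4.01970945e-01  1.59797911e-01 -2.03082581e-01  1.20721519e+00
 -6.98065780e-04  1.71443166e-01]
(98, array([-0.022, -0.053,  0.118]), array([ 0.046, -0.003,  0.132]), ((10.904325485229492, -28.496170043945312), (29.798982620239258, 66.6842269897461), 64.24304962158203))
(255, array([-0.024, -0.05 ,  0.117]), array([ 0.042, -0.001,  0.133]), ((11.4669189453125, -25.166481018066406), (28.69197654724121, 69.27253723144531), 66.85841369628906))
```

apply_moves --targets '[[[0.65,-0.06,0,0,-0.29],[0.65,-0.06,0,0,-0.29],[0.6,-0.06,0,0,-0.29],[0.06,0,0,0,-0.29],[0,0,-0.7,0,-0.29],[0,0,-0.7,0,-0.29],[0,0,-0.7,0,-0.29],[0,0,0,0,-0.29]]]'

```text
clock: 17.32
eef_pos: [0.4901, 0.168, 0.123]
tool_rot: [-0.113, 0.994, 0.0, 0.0]
ft_force: [1.0, -0.3, 0.6]
grip_width: 0.0304
grasp_force: 0.0
```

```bash
python3 - <<'E'
from h import *
o=get_obs();print(ch(o["eef_pos"]),o["ft_force"],o["grip_width"])
p,d=imaging.camera("side");q=p[130:220,200:300];cv2.imwrite("pics/s4.png",cv2.resize(q,None,fx=6,fy=6,interpolation=cv2.INTER_CUBIC))
E
```

```text
[[-0.04114894  0.00326647  0.12299095]] [ 0.99683899 -0.28453871  0.63629105] 0.03041760253290089
```

View pics/s4.png

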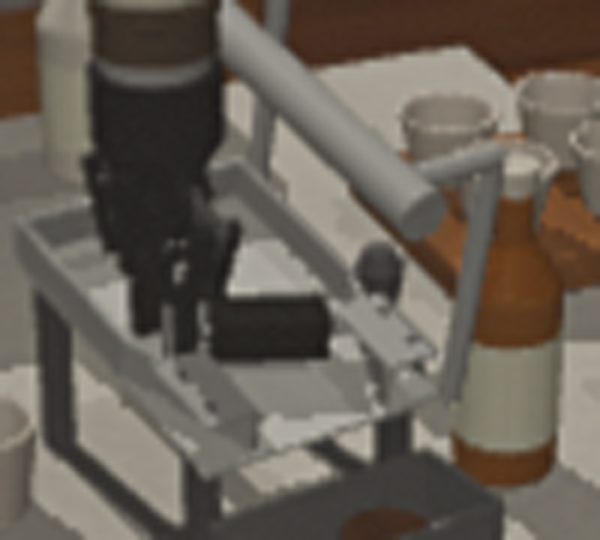

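The two fingers stand at (150,310) and (190,330) around the near pin, and the sleeve is at (270,325). I close on the pin and drag towards the robot and up-slope.

apply_moves --targets '[[[0,0,0,0,-1],[0,0,0,0,-1],[0,0,0,0,-1],[0,0,0,0,-1],[0,0,0,0,-1],[0,0,0,0,-1]]]'

```text
clock: 17.87
eef_pos: [0.4877, 0.1678, 0.1239]
tool_rot: [-0.114, 0.993, -0.0, -0.002]
ft_force: [-5.3, -0.1, 2.0]
grip_width: -0.0001
grasp_force: 2.8
```

```bash
python3 - <<'E'
from h import *
o=get_obs();print(ch(o["eef_pos"]),o["ft_force"],o["grip_width"])
for n in("side","top"):
    try:print(bar(n))
    except Exception as e:print(e)
p,d=imaging.camera("side");q=p[160:205,215:275];cv2.imwrite("pics/s5.png",cv2.resize(q,None,fx=9,fy=9,interpolation=cv2.INTER_CUBIC))
E
```

```text
[[-0.0435605   0.0035925   0.12386336]] [-5.25700165 -0.06666502  2.00615075] -5.101928939657217e-05
(101, array([-0.019, -0.054,  0.115]), array([ 0.046, -0.005,  0.133]), ((12.496786117553711, -27.068689346313477), (29.187341690063477, 65.22042083740234), 55.70344161987305))
(178, array([-0.011, -0.052,  0.117]), array([ 0.041, -0.01 ,  0.134]), ((19.17291259765625, -28.115253448486328), (28.34189224243164, 55.899662017822266), 58.48258972167969))
```

View pics/s5.png

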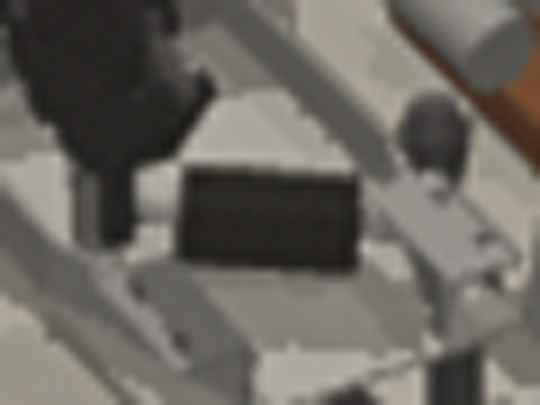

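The pin slipped out, because it overlapped the pads too little and lay at an angle. It is now free at (150,205), right of the closed pads. I'll swing the near end down until the bar lies square across, then push up again with the finger spanning its middle.

apply_moves --targets '[[[-0.05,0,0,0,-1],[0,0,0.8,0,-1],[0,0,0.8,0,1],[-0.6,-0.15,0.4,-7,1],[-0.6,-0.15,0,-7,1],[-0.5,-0.12,0,-7,1],[0,0,0,-7,1],[0,0,0,-7,1]]]'

```text
clock: 18.68
eef_pos: [0.4196, 0.1512, 0.2052]
tool_rot: [0.193, 0.981, 0.001, 0.001]
ft_force: [0.4, 0.6, 0.0]
grip_width: 0.0722
grasp_force: 0.0
```

apply_moves --targets '[[[0,0,0,-7,1],[0,0,0,-7,1],[0,0,0,-7,1],[0,0,0,-7,1],[0,0,0,-7,1],[0,0,0,-7,1],[0,0,0,-7,1],[0,0,0,-6,1]]]'

```text
clock: 19.35
eef_pos: [0.4207, 0.1515, 0.2048]
tool_rot: [0.624, 0.781, 0.001, 0.001]
ft_force: [-0.4, 0.8, -0.2]
grip_width: 0.0855
grasp_force: 0.0
```

```bash
python3 - <<'E'
from h import *
o=get_obs();r=o["tool_rot"];print(ch(o["eef_pos"]),o["ft_force"],2*np.degrees(np.arctan2(r[1],r[0]))-90-13.2)
for n in("side","top"):
    try:print(bar(n))
    except Exception as e:print(e)
E
```

```text
[[-0.11243932  0.00304762  0.20483336]] [-0.44217232  0.78190642 -0.17342655] -0.4172401560365948
(104, array([-0.022, -0.054,  0.117]), array([ 0.044, -0.004,  0.134]), ((11.464044570922852, -28.137657165527344), (26.77611541748047, 66.6786880493164), 61.07675552368164))
(257, array([-0.02 , -0.052,  0.116]), array([0.041, 0.003, 0.137]), ((12.588748931884766, -25.06047248840332), (29.035062789916992, 69.62894439697266), 58.21025466918945))
```

apply_moves --targets '[[[0.24,0.47,0,0,1],[0.24,0.47,0,0,1],[0,0,-0.75,0,1],[0,0,-0.75,0,1],[0,0,-0.7,0,1],[0,0,0,0,1],[0.04,-0.17,-0.036,0,1],[0.04,-0.17,-0.036,0,1]]]'

```text
clock: 20.12
eef_pos: [0.4426, 0.175, 0.1137]
tool_rot: [0.621, 0.784, 0.0, 0.0]
ft_force: [0.3, -1.4, 0.7]
grip_width: 0.0853
grasp_force: 0.0
```

apply_moves --targets '[[[0.03,-0.12,-0.027,0,1],[0.03,-0.12,-0.027,0,1],[0.03,-0.12,-0.027,0,1],[0.03,-0.12,-0.027,0,1],[0.03,-0.12,-0.027,0,1],[0.03,-0.12,-0.027,0,1],[0,0,0,0,1]]]'

```text
clock: 20.7
eef_pos: [0.4402, 0.1504, 0.1082]
tool_rot: [0.618, 0.786, -0.001, -0.011]
ft_force: [-30.5, 14.1, 25.0]
grip_width: 0.0855
grasp_force: 17.0
```

```bash
python3 - <<'E'
from h import *
o=get_obs();print(ch(o["eef_pos"]),o["ft_force"])
for n in("side","top"):
    try:print(bar(n))
    except Exception as e:print(e)
E
```

```text
[[-0.09377849 -0.0024871   0.10816191]] [-30.51791049  14.05900186  24.99545997]
(108, array([-0.025, -0.06 ,  0.116]), array([ 0.039, -0.013,  0.131]), ((8.856224060058594, -34.88495635986328), (30.171932220458984, 66.2880630493164), 69.77635192871094))
(251, array([-0.027, -0.056,  0.116]), array([ 0.042, -0.013,  0.132]), ((8.893280029296875, -32.184112548828125), (28.865060806274414, 67.79725646972656), 67.85523986816406))
```

apply_moves --targets '[[[-0.06,0.25,0.06,0,1],[-0.06,0.25,0.06,0,1],[0.25,0.06,0.05,0,1],[0.2,0.04,0,0,1],[0,0,0,0,1]]]'

```text
clock: 21.22
eef_pos: [0.4493, 0.1709, 0.1125]
tool_rot: [0.62, 0.785, -0.007, -0.012]
ft_force: [-35.3, 5.8, 22.0]
grip_width: 0.0855
grasp_force: 18.0
```

```bash
python3 - <<'E'
from h import *
o=get_obs();print(ch(o["eef_pos"]),o["ft_force"])
for n in("side","top"):
    try:print(bar(n))
    except Exception as e:print(e)
p,d=imaging.camera("top");q=p[140:230,120:240];cv2.imwrite("pics/t6.png",cv2.resize(q,None,fx=5,fy=5,interpolation=cv2.INTER_CUBIC))
E
```

```text
[[-0.08015008  0.01543466  0.11248497]] [-35.26662855   5.83751809  21.97194874]
(103, array([-0.021, -0.056,  0.117]), array([ 0.045, -0.005,  0.134]), ((10.939085006713867, -29.638439178466797), (28.334163665771484, 67.5970687866211), 64.46210479736328))
(261, array([-0.024, -0.053,  0.116]), array([0.041, 0.001, 0.133]), ((12.400562286376953, -26.57549476623535), (29.028118133544922, 68.79373931884766), 59.81900405883789))
```

View pics/t6.png

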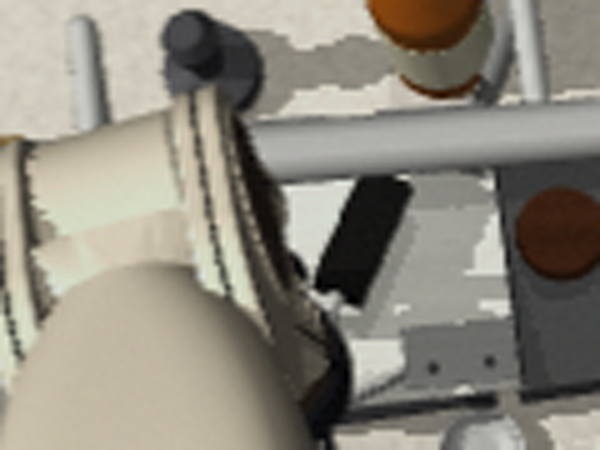

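The bar is wedged lengthwise between the finger and the far wall. I back the finger off and lift it.

apply_moves --targets '[[[-0.3,-0.07,0,0,1],[-0.3,-0.07,0,0,1],[0,0,0.2,0,1],[0,0,0.6,0,1],[0,0,0,0,1]]]'

```text
clock: 21.78
eef_pos: [0.442, 0.1655, 0.1502]
tool_rot: [0.622, 0.783, 0.004, 0.002]
ft_force: [0.9, 0.7, 0.8]
grip_width: 0.0857
grasp_force: 0.0
```

```bash
python3 - <<'E'
from h import *
o=get_obs();print(ch(o["eef_pos"]),o["ft_force"])
for n in("side","top"):
    try:print(bar(n))
    except Exception as e:print(e)
E
```

```text
[[-0.08856682  0.01180227  0.15024527]] [0.94611132 0.73710527 0.80904173]
(106, array([-0.021, -0.056,  0.117]), array([ 0.044, -0.003,  0.133]), ((10.641759872436523, -29.53689193725586), (29.140405654907227, 65.52555084228516), 58.49958801269531))
(258, array([-0.024, -0.053,  0.118]), array([ 0.041, -0.004,  0.132]), ((10.781661987304688, -27.974578857421875), (29.50979232788086, 69.19386291503906), 61.15140151977539))
```

apply_moves --targets '[[[0.28,0.24,0,0,1],[0.28,0.23,0,0,1],[0,0,-0.45,0,1],[0,0,-0.43,0,1],[0.04,-0.15,-0.033,0,1],[0.03,-0.12,-0.027,0,1],[0.03,-0.12,-0.027,0,1],[0,0,0,0,1]]]'

```text
clock: 22.55
eef_pos: [0.4662, 0.1684, 0.1076]
tool_rot: [0.622, 0.783, 0.002, -0.0]
ft_force: [-1.3, 2.0, 5.0]
grip_width: 0.0853
grasp_force: 2.7
```

apply_moves --targets '[[[0.03,-0.12,-0.027,0,1],[0.03,-0.12,-0.027,0,1],[0,0,0,0,1]]]'

```text
clock: 22.8
eef_pos: [0.4654, 0.1618, 0.1064]
tool_rot: [0.62, 0.785, 0.003, -0.005]
ft_force: [-11.5, 10.8, 15.7]
grip_width: 0.0848
grasp_force: 12.3
```

```bash
python3 - <<'E'
from h import *
o=get_obs();print(ch(o["eef_pos"]),o["ft_force"])
for n in("side","top"):
    try:print(bar(n))
    except Exception as e:print(e)
E
```

```text
[[-0.06659134  0.00291856  0.10637502]] [-11.45400688  10.82929533  15.71142942]
(109, array([-0.028, -0.062,  0.115]), array([ 0.043, -0.01 ,  0.13 ]), ((7.92742919921875, -36.11769104003906), (32.705970764160156, 68.14680480957031), 69.01063537597656))
(253, array([-0.028, -0.057,  0.115]), array([ 0.041, -0.012,  0.131]), ((8.809839248657227, -33.36393356323242), (28.023008346557617, 69.99371337890625), 68.4141845703125))
```

apply_moves --targets '[[[0,0,0.15,0,1],[0.02,-0.1,0.0,0,1],[0.02,-0.1,-0.02,0,1],[0,0,0,0,1]]]'

```text
clock: 23.23
eef_pos: [0.4623, 0.1493, 0.1071]
tool_rot: [0.621, 0.784, -0.005, -0.006]
ft_force: [-10.6, 2.2, -0.2]
grip_width: 0.0851
grasp_force: 5.9
```

```bash
python3 - <<'E'
from h import *
o=get_obs();print(ch(o["eef_pos"]),o["ft_force"])
for n in("side","top"):
    try:print(bar(n))
    except Exception as e:print(e)
E
```

```text
[[-0.0724455  -0.00853507  0.10706366]] [-10.56051769   2.18598044  -0.16250468]
(122, array([-0.031, -0.065,  0.114]), array([ 0.041, -0.013,  0.135]), ((6.140171051025391, -39.09934997558594), (40.303321838378906, 69.15328979492188), 76.69953918457031))
(265, array([-0.029, -0.061,  0.114]), array([ 0.041, -0.023,  0.131]), ((6.604946136474609, -41.563743591308594), (29.48211097717285, 69.62562561035156), 76.18621063232422))
```

apply_moves --targets '[[[-0.1,0.3,0.1,0,1],[-0.3,-0.07,0.5,0,1],[0,0,0.4,0,1],[0.18,-0.75,0,0,1],[0.18,-0.75,0,0,1],[0.18,-0.75,0,0,1],[0,0,0,0,1]]]'

```text
clock: 23.92
eef_pos: [0.4755, 0.0652, 0.1498]
tool_rot: [0.624, 0.782, -0.001, 0.001]
ft_force: [-0.4, -0.2, 0.0]
grip_width: 0.0855
grasp_force: 0.0
```

```bash
python3 - <<'E'
from h import *
o=get_obs();print(ch(o["eef_pos"]),o["ft_force"])
for n in("side","top"):
    try:print(bar(n))
    except Exception as e:print(e)
E
```

```text
[[-0.07879537 -0.09350596  0.14976229]] [-0.4420287  -0.19399924  0.04933705]
(71, array([-0.029, -0.06 ,  0.114]), array([ 0.039, -0.023,  0.129]), ((7.087121963500977, -40.28630447387695), (30.11370086669922, 69.66030883789062), 77.05510711669922))
attempt to get argmax of an empty sequence
```

apply_moves --targets '[[[0,0,-0.5,0,1],[0,0,-0.5,0,1],[0,0,-0.43,0,1],[0.3,0.07,0,0,1],[0.3,0.07,0,0,1],[0.28,0.065,0,0,1],[0,0,0,0,1]]]'

```text
clock: 24.6
eef_pos: [0.5116, 0.0793, 0.0925]
tool_rot: [0.621, 0.784, 0.001, 0.0]
ft_force: [1.3, -0.0, 0.8]
grip_width: 0.0852
grasp_force: 0.0
```

apply_moves --targets '[[[-0.05,0.2,0.044,0,1],[-0.05,0.2,0.044,0,1],[-0.03,0.12,0.027,0,1],[-0.03,0.12,0.027,0,1],[-0.03,0.12,0.027,0,1],[-0.03,0.12,0.027,0,1],[-0.03,0.12,0.027,0,1],[0,0,0,0,1]]]'

```text
clock: 25.27
eef_pos: [0.4997, 0.118, 0.1025]
tool_rot: [0.622, 0.783, 0.0, 0.001]
ft_force: [-0.5, -2.5, -0.0]
grip_width: 0.0853
grasp_force: 1.6
```

```bash
python3 - <<'E'
from h import *
o=get_obs();print(ch(o["eef_pos"]),o["ft_force"])
p,d=imaging.camera("side");P=ch(cloud("side",d).reshape(-1,3)).reshape(384,512,3)
h=P[...,2]-.1-.2126*P[...,1]
m=(p.max(2)<60)&(abs(P[...,0])<.08)&(P[...,1]>-.07)&(P[...,1]<.08)&(h>.026)&(h<.036);S=P[m]
print(len(S),S.min(0),S.max(0),cv2.minAreaRect(S[:,:2].astype(np.float32)*1000))
E
```

```text
[[-0.04321701 -0.04758782  0.10253704]] [-0.46491652 -2.52841979 -0.01842016]
78 [-0.02633455 -0.05913382  0.11520394] [ 0.04107292 -0.00524824  0.13202707] ((3.7497262954711914, -33.56589126586914), (46.14741897583008, 65.02159118652344), 56.10823059082031)
```

```bash
cat >> h.py <<'E'
def edge(n="side",fx=None):
    p,d=imaging.camera(n);P=ch(cloud(n,d).reshape(-1,3)).reshape(384,512,3)
    h=P[...,2]-.1-.2126*P[...,1]
    m=(p.max(2)<60)&(abs(P[...,0])<.08)&(abs(P[...,1])<.1)&(h>.024)&(h<.036);S=P[m]
    o=[]
    for x in np.arange(-.07,.07,.01):
        s=S[abs(S[:,0]-x)<.005]
        if len(s)>2:o.append((round(x,3),len(s),*(np.array([s[:,1].min(),s[:,1].max()])*1000).round(0)))
    return o
E
python3 - <<'E'
from h import *
print(edge())
try: print(edge("top"))
except Exception as e:print(e)
E
```

```text
[(np.float64(-0.02), 18, np.float64(-29.0), np.float64(-9.0)), (np.float64(-0.01), 14, np.float64(-32.0), np.float64(-7.0)), (np.float64(0.0), 28, np.float64(-55.0), np.float64(-7.0)), (np.float64(0.01), 11, np.float64(-56.0), np.float64(-13.0)), (np.float64(0.03), 10, np.float64(-48.0), np.float64(-34.0)), (np.float64(0.04), 4, np.float64(-39.0), np.float64(-32.0))]
[]
```

apply_moves --targets '[[[-0.03,0.12,0.027,0,1],[-0.03,0.12,0.027,0,1],[-0.03,0.12,0.027,0,1],[-0.03,0.12,0.027,0,1],[0,0,0,0,1]]]'

```text
clock: 25.83
eef_pos: [0.4947, 0.138, 0.1063]
tool_rot: [0.621, 0.784, 0.0, -0.0]
ft_force: [-0.6, -2.8, -0.2]
grip_width: 0.0855
grasp_force: 1.3
```

```bash
python3 - <<'E'
from h import *
o=get_obs();print(ch(o["eef_pos"]),o["ft_force"])
for r in edge():print(*r)
E
```

```text
[[-0.04353373 -0.02697352  0.10628565]] [-0.63113405 -2.81279946 -0.23177799]
-0.03 3 -2.0 -0.0
-0.02 9 -5.0 11.0
-0.01 15 -13.0 11.0
0.0 23 -36.0 11.0
0.01 8 -39.0 6.0
0.02 7 -27.0 -20.0
0.03 11 -31.0 -14.0
0.04 5 -14.0 -8.0
```

apply_moves --targets '[[[-0.03,0.12,0.027,0,1],[-0.03,0.12,0.027,0,1],[-0.03,0.12,0.027,0,1],[-0.03,0.12,0.027,0,1],[0,0,0,0,1]]]'

```text
clock: 26.3
eef_pos: [0.4899, 0.1575, 0.1107]
tool_rot: [0.621, 0.784, 0.0, -0.0]
ft_force: [0.4, -2.1, 1.3]
grip_width: 0.0854
grasp_force: 1.0
```

```bash
python3 - <<'E'
from h import *
o=get_obs();print(ch(o["eef_pos"]),o["ft_force"])
for r in edge():print(*r)
E
```

```text
[[-0.04374043 -0.00685385  0.1106736 ]] [ 0.38900929 -2.05785466  1.29616201]
-0.02 6 20.0 34.0
-0.01 14 13.0 30.0
0.0 27 -19.0 34.0
0.01 10 -15.0 35.0
0.02 5 -7.0 -3.0
0.03 13 -13.0 7.0
0.04 8 -9.0 16.0
```

apply_moves --targets '[[[0.05,-0.2,-0.03,0,1],[-0.46,-0.107,0,0,1],[-0.46,-0.107,0,0,1],[-0.45,-0.107,0,0,1],[-0.12,0.52,0.12,0,1],[-0.12,0.52,0.12,0,1],[-0.12,0.52,0.12,0,1],[-0.12,0.52,0.12,0,1]]]'

```text
clock: 27.02
eef_pos: [0.4179, 0.2194, 0.1287]
tool_rot: [0.622, 0.783, 0.001, -0.001]
ft_force: [-0.1, 0.0, -0.8]
grip_width: 0.0855
grasp_force: 0.0
```

```bash
python3 - <<'E'
from h import *
o=get_obs();print(ch(o["eef_pos"]),o["ft_force"])
for n in("side","top"):
    try:print(bar(n))
    except Exception as e:print(e)
E
```

```text
[[-0.09970672  0.06979765  0.12869735]] [-0.08283868  0.00417789 -0.76122328]
(103, array([-0.023, -0.015,  0.125]), array([0.043, 0.035, 0.142]), ((10.172718048095703, 12.563438415527344), (28.632577896118164, 66.9435806274414), 59.19460678100586))
(282, array([-0.025, -0.013,  0.127]), array([0.042, 0.044, 0.142]), ((10.225812911987305, 15.372686386108398), (29.917156219482422, 69.96247863769531), 56.31819534301758))
```

apply_moves --targets '[[[0.36,0.083,0,0,1],[0,0,0,0,1],[0.04,-0.16,-0.036,0,1],[0.03,-0.12,-0.027,0,1],[0.03,-0.12,-0.027,0,1],[0.03,-0.12,-0.027,0,1],[0.03,-0.12,-0.027,0,1],[0,0,0,0,1]]]'

```text
clock: 27.78
eef_pos: [0.4387, 0.1948, 0.1223]
tool_rot: [0.622, 0.783, -0.001, -0.0]
ft_force: [-0.5, 0.0, -0.3]
grip_width: 0.085
grasp_force: 0.2
```

```bash
python3 - <<'E'
from h import *
o=get_obs();print(ch(o["eef_pos"]),o["ft_force"])
for n in("side","top"):
    try:print(bar(n))
    except Exception as e:print(e)
E
```

```text
[[-0.08507635  0.04113205  0.12232177]] [-0.48079271  0.0256855  -0.26707926]
(98, array([-0.019, -0.02 ,  0.125]), array([0.05 , 0.026, 0.138]), ((14.825540542602539, 3.4958248138427734), (29.40338897705078, 66.79743957519531), 68.98863220214844))
(252, array([-0.02 , -0.019,  0.125]), array([0.043, 0.032, 0.14 ]), ((13.827884674072266, 6.440057754516602), (29.019067764282227, 65.76101684570312), 67.078857421875))
```

apply_moves --targets '[[[0.03,-0.12,-0.027,0,1],[0.03,-0.12,-0.027,0,1],[0.03,-0.12,-0.027,0,1],[0.03,-0.12,-0.027,0,1],[0.03,-0.12,-0.027,0,1],[0,0,0,0,1]]]'

```text
clock: 28.38
eef_pos: [0.4451, 0.1713, 0.1171]
tool_rot: [0.622, 0.783, -0.0, 0.0]
ft_force: [-0.6, 0.5, 1.2]
grip_width: 0.0855
grasp_force: 0.3
```

```bash
python3 - <<'E'
from h import *
o=get_obs();print(ch(o["eef_pos"]),o["ft_force"])
for n in("side","top"):
    try:print(bar(n))
    except Exception as e:print(e)
E
```

```text
[[-0.08418394  0.01674832  0.11711074]] [-0.59132233  0.52984375  1.24442866]
(102, array([-0.015, -0.02 ,  0.123]), array([0.056, 0.009, 0.137]), ((20.31258773803711, -5.488618850708008), (29.105152130126953, 71.07112121582031), 88.94144439697266))
(203, array([-0.015, -0.017,  0.124]), array([0.042, 0.012, 0.139]), ((13.749628067016602, -1.5740776062011719), (27.58152961730957, 57.32825469970703), 86.36912536621094))
```

Now the bar lies square across in the wide part: sleeve x −15…+56 mm, y ≈ 0, near pin tip at x ≈ −35 mm. I turn the gripper and take the pin tip.

apply_moves --targets '[[[-0.06,0.25,0.06,0,1],[-0.4,-0.09,0.2,0,1],[-0.4,-0.09,0.8,0,1],[0,0,0.8,6,1],[0,0,0.4,7,1],[0,0,0,7,-0.29],[0,0,0,7,-0.29],[0,0,0,7,-0.29]]]'

```text
clock: 29.15
eef_pos: [0.4109, 0.1761, 0.2087]
tool_rot: [0.362, 0.932, 0.001, 0.001]
ft_force: [0.7, 0.1, -0.3]
grip_width: 0.0515
grasp_force: 0.0
```

apply_moves --targets '[[[0,0,0,7,-0.29],[0,0,0,7,-0.29],[0,0,0,7,-0.29],[0,0,0,7,-0.29],[0,0,0,7,-0.29],[0,0,0,7,-0.29],[0,0,0,7,-0.29],[0,0,0,7,-0.29]]]'

```text
clock: 29.82
eef_pos: [0.4106, 0.1759, 0.2079]
tool_rot: [-0.118, 0.993, 0.0, 0.0]
ft_force: [0.1, -0.2, 0.6]
grip_width: 0.0307
grasp_force: 0.0
```

```bash
python3 - <<'E'
from h import *
o=get_obs();r=o["tool_rot"];print(ch(o["eef_pos"]),o["ft_force"],2*np.degrees(np.arctan2(r[1],r[0]))-90-13.2)
for n in("side","top"):
    try:print(bar(n))
    except Exception as e:print(e)
# near pin: bright pixels at pin height left of the sleeve
p,d=imaging.camera("top");P=ch(cloud("top",d).reshape(-1,3));h=P[:,2]-.1-.2126*P[:,1]
k=(P[:,0]>-.06)&(P[:,0]<-.012)&(abs(P[:,1])<.02)&(h>.012)&(h<.026);S=P[k]
print(k.sum(),S.min(0),S.max(0))
for x in np.arange(-.05,-.01,.004):
  s=S[abs(S[:,0]-x)<.002]
  if len(s):print(round(x,3),len(s),s[:,1].mean().round(4),s[:,2].max().round(4))
E
```

```text
[[-0.11676194  0.02915492  0.2079312 ]] [ 0.07334217 -0.1883135   0.61425315] 90.32424174117413
(97, array([-0.015, -0.026,  0.122]), array([0.054, 0.009, 0.138]), ((20.632125854492188, -3.896596908569336), (32.692440032958984, 67.61222839355469), 78.09171295166016))
(212, array([-0.014, -0.017,  0.123]), array([0.043, 0.014, 0.138]), ((14.628816604614258, -1.6946773529052734), (27.587678909301758, 56.77333450317383), 86.63455200195312))
42 [-0.03326885 -0.01085651  0.11106241] [-0.01204317  0.0148941   0.12737004]
-0.034 5 0.0045 0.1258
-0.03 5 0.0045 0.1209
-0.026 5 0.0023 0.1219
-0.022 7 0.0031 0.1235
-0.018 4 0.0018 0.1248
-0.014 16 0.0027 0.1274
```

apply_moves --targets '[[[0.65,-0.06,0,0,-0.29],[0.65,-0.06,0,0,-0.29],[0.65,-0.06,0,0,-0.29],[0.04,0,0,0,-0.29],[0,0,-0.7,0,-0.29],[0,0,-0.7,0,-0.29],[0,0,-0.72,0,-0.29],[0,0,0,0,-0.29]]]'

```text
clock: 30.63
eef_pos: [0.4909, 0.1685, 0.1228]
tool_rot: [-0.113, 0.994, 0.0, 0.001]
ft_force: [0.6, -0.5, 1.5]
grip_width: 0.03
grasp_force: 0.0
```

apply_moves --targets '[[[0.04,0.01,0,0,-0.29],[0.04,0.01,0,0,-0.29],[0.03,0.01,0,0,-0.29],[0,0,0,0,-0.29]]]'

```text
clock: 30.97
eef_pos: [0.4947, 0.1694, 0.1229]
tool_rot: [-0.114, 0.993, 0.0, 0.0]
ft_force: [-1.0, -0.6, -0.5]
grip_width: 0.0306
grasp_force: 0.0
```

apply_moves --targets '[[[0,0,0,0,-1],[0,0,0,0,-1],[0,0,0,0,-1],[0,0,0,0,-1]]]'

```text
clock: 31.3
eef_pos: [0.4944, 0.1691, 0.123]
tool_rot: [-0.114, 0.993, 0.0, -0.0]
ft_force: [-1.2, 1.2, 0.3]
grip_width: 0.0058
grasp_force: 58.5
```

apply_moves --targets '[[[-0.1,-0.023,0,0,-1],[-0.1,-0.023,0,0,-1],[-0.1,-0.023,0,0,-1],[-0.1,-0.023,0,0,-1],[0,0,0,0,-1]]]'

```text
clock: 31.72
eef_pos: [0.4773, 0.165, 0.1229]
tool_rot: [-0.114, 0.993, -0.0, -0.001]
ft_force: [-0.9, -0.4, -0.4]
grip_width: 0.0057
grasp_force: 58.7
```

```bash
python3 - <<'E'
from h import *
o=get_obs();print(ch(o["eef_pos"]),o["ft_force"],o["grip_width"])
for n in("side","top"):
    try:print(bar(n))
    except Exception as e:print(e)
E
```

```text
[[-0.05424848  0.00329114  0.12287023]] [-0.93165347 -0.43939058 -0.42493705] 0.00574244630460283
(118, array([-0.062, -0.021,  0.123]), array([0.036, 0.009, 0.142]), ((-13.084758758544922, -4.898342132568359), (29.002607345581055, 98.10318756103516), 88.6186294555664))
(81, array([-0.007, -0.018,  0.123]), array([0.037, 0.001, 0.135]), ((15.365592956542969, -8.095019340515137), (19.05099868774414, 43.282806396484375), 87.83305358886719))
```

apply_moves --targets '[[[-0.1,-0.023,0,0,-1],[-0.1,-0.023,0,0,-1],[-0.1,-0.023,0,0,-1],[-0.1,-0.023,0,0,-1],[-0.025,0.1,0.025,0,-1],[-0.025,0.1,0.025,0,-1],[-0.025,0.1,0.025,0,-1],[0,0,0,0,-1]]]'

```text
clock: 32.48
eef_pos: [0.4695, 0.1729, 0.1279]
tool_rot: [-0.113, 0.994, -0.003, 0.01]
ft_force: [23.1, -5.9, -9.7]
grip_width: 0.0053
grasp_force: 73.1
```

```bash
python3 - <<'E'
from h import *
o=get_obs();print(ch(o["eef_pos"]),o["ft_force"],o["grip_width"])
for n in("side","top"):
    for r in edge(n):print(n,*r)
E
```

```text
[[-0.06003184  0.01274645  0.12794743]] [23.14187918 -5.90780055 -9.72984863] 0.005319453150594704
side -0.06 13 -7.0 22.0
side -0.04 4 -1.0 9.0
side -0.03 13 -7.0 17.0
side -0.02 15 -8.0 15.0
side -0.01 13 -13.0 12.0
side 0.0 16 -12.0 10.0
side 0.01 16 -13.0 9.0
side 0.02 18 -18.0 11.0
side 0.03 5 -11.0 -3.0
top -0.07 6 -84.0 3.0
top -0.02 3 -6.0 -4.0
top -0.01 14 -8.0 4.0
top 0.0 23 -10.0 9.0
top 0.01 33 -11.0 16.0
top 0.02 42 -12.0 15.0
top 0.03 23 -12.0 14.0
```

apply_moves --targets '[[[0.1,0.02,0,0,-1],[0,0,0,0,0.06],[0,0,0,0,0.06],[0,0,0,0,0.06],[0,0,0,0,0.06],[0,0,0,0,0.06]]]'

```text
clock: 33.08
eef_pos: [0.4692, 0.1782, 0.1275]
tool_rot: [-0.115, 0.993, 0.003, 0.006]
ft_force: [11.7, 7.2, -7.3]
grip_width: 0.0451
grasp_force: 7.2
```

```bash
python3 - <<'E'
from h import *
o=get_obs();print(ch(o["eef_pos"]),o["ft_force"],o["grip_width"])
for n in("side","top"):
    for r in edge(n):print(n,*r)
E
```

```text
[[-0.05912057  0.01793227  0.12753937]] [11.67197032  7.23357813 -7.34676346] 0.04507337232476434
side -0.07 4 -20.0 44.0
side -0.06 12 -18.0 48.0
side -0.05 9 -19.0 45.0
side -0.03 13 -10.0 13.0
side -0.02 16 -10.0 11.0
side -0.01 14 -12.0 13.0
side 0.0 17 -12.0 13.0
side 0.01 12 -11.0 9.0
side 0.02 16 -14.0 10.0
side 0.03 7 -15.0 6.0
top -0.07 6 -83.0 -7.0
top -0.02 5 -7.0 -1.0
top -0.01 17 -8.0 5.0
top 0.0 26 -10.0 10.0
top 0.01 36 -10.0 16.0
top 0.02 40 -12.0 15.0
top 0.03 19 -13.0 15.0
```

apply_moves --targets '[[[0.21,-0.06,0,0,0.06],[0.21,-0.06,0,0,0.06],[0,0,0,0,0.06]]]'

```text
clock: 33.43
eef_pos: [0.4814, 0.1693, 0.1259]
tool_rot: [-0.114, 0.993, -0.0, 0.0]
ft_force: [0.4, 0.6, 0.5]
grip_width: 0.0459
grasp_force: 0.0
```

apply_moves --targets '[[[0.15,0.05,-0.02,0,0.06],[0.15,0.05,-0.02,0,0.06],[0,0,0,0,0.06],[0,0,0,0,-1],[0,0,0,0,-1],[0,0,0,0,-1],[0,0,0,0,-1]]]'

```text
clock: 34.02
eef_pos: [0.4924, 0.174, 0.125]
tool_rot: [-0.115, 0.993, 0.0, 0.0]
ft_force: [-1.9, -0.0, 4.9]
grip_width: 0.0308
grasp_force: 56.7
```

apply_moves --targets '[[[-0.1,-0.023,0.01,0,-1],[-0.1,-0.023,0.01,0,-1],[-0.1,-0.023,0,0,-1],[-0.08,-0.018,0,0,-1],[0,0,0,0,-1]]]'

```text
clock: 34.43
eef_pos: [0.4779, 0.1703, 0.1251]
tool_rot: [-0.114, 0.993, -0.0, 0.001]
ft_force: [5.5, 0.2, -1.6]
grip_width: 0.0305
grasp_force: 56.8
```

```bash
python3 - <<'E'
from h import *
o=get_obs();print(ch(o["eef_pos"]),o["ft_force"],o["grip_width"])
for n in("side","top"):
    for r in edge(n):print(n,*r)
E
```

```text
[[-0.05254508  0.00827204  0.12509295]] [ 5.48545113  0.217798   -1.56404597] 0.030501703357364122
side -0.06 10 -22.0 28.0
side -0.05 19 -21.0 27.0
side -0.04 3 -13.0 26.0
side -0.03 10 -11.0 1.0
side -0.02 13 -15.0 3.0
side -0.01 11 -15.0 1.0
side 0.0 14 -13.0 14.0
side 0.01 12 -14.0 8.0
top -0.07 4 -84.0 -52.0
top 0.0 8 -12.0 -7.0
top 0.01 19 -12.0 2.0
```

apply_moves --targets '[[[0,0,-0.02,0,0.06],[0,0,0,0,0.06],[0,0,0,0,0.06],[0,0,0,0,0.06],[0.13,0.03,0,0,0.06],[0.13,0.03,0,0,0.06],[0.11,0.025,0,0,0.06],[0,0,0,0,0.06]]]'

```text
clock: 35.2
eef_pos: [0.4933, 0.174, 0.1244]
tool_rot: [-0.114, 0.993, 0.0, 0.001]
ft_force: [-0.4, -0.7, 0.1]
grip_width: 0.0453
grasp_force: 0.0
```

```bash
python3 - <<'E'
from h import *
o=get_obs();print(ch(o["eef_pos"]),o["ft_force"],o["grip_width"])
for n in("side","top"):
    for r in edge(n):print(n,*r)
E
```

```text
[[-0.03665571  0.00837689  0.12435992]] [-0.36405724 -0.6869647   0.12382766] 0.04533153427878702
side -0.05 18 -11.0 32.0
side -0.04 26 -30.0 35.0
side -0.03 14 -30.0 37.0
side -0.01 11 -14.0 -1.0
side 0.0 8 -19.0 -7.0
side 0.01 13 -15.0 7.0
top -0.05 16 -39.0 6.0
top 0.01 5 -13.0 -10.0
```

apply_moves --targets '[[[0,0,0,0,-1],[0,0,0,0,-1],[0,0,0,0,-1],[0,0,0,0,-1],[0,0,0.2,0,-1],[0,0,0.3,0,-1],[0,0,0.5,0,-1],[0,0,0.5,0,-1]]]'

```text
clock: 35.97
eef_pos: [0.4902, 0.1733, 0.1835]
tool_rot: [-0.115, 0.993, -0.0, -0.002]
ft_force: [-0.1, 1.5, -3.1]
grip_width: 0.0305
grasp_force: 57.8
```

apply_moves --targets '[[[-0.3,-0.07,0.2,0,-1],[-0.5,-0.12,0.2,0,-1],[-0.6,-0.14,0.3,0,-1],[-0.6,-0.14,0.4,0,-1],[0,0,0.4,0,-1],[0,0,0,0,-1]]]'

```text
clock: 36.47
eef_pos: [0.4115, 0.1551, 0.2467]
tool_rot: [-0.115, 0.993, 0.001, 0.002]
ft_force: [1.3, 1.1, -3.6]
grip_width: 0.0305
grasp_force: 57.9
```

```bash
cat >> h.py <<'E'
def held(n):
    p,d=imaging.camera(n);P=cloud(n,d);o=get_obs();r=o["tool_rot"];a=2*np.arctan2(r[1],r[0])-np.pi/2
    ty=np.array([np.cos(a),np.sin(a)]);tx=np.array([ty[1],-ty[0]])   # tool-y (closing) and along-bar dir, horizontal
    u=P[...,:2]-o["eef_pos"][:2];q=np.stack([u@tx,u@ty,P[...,2]-o["eef_pos"][2]],-1).reshape(-1,3)
    return q,p.reshape(-1,3).max(1),np.degrees(a),tx
E
python3 - <<'E'
from h import *
o=get_obs();print(o["eef_pos"],o["ft_force"],o["grip_width"])
for n in("top","side"):
    q,b,a,tx=held(n);print(n,a,tx)
    k=(abs(q[:,1])<.03)&(abs(q[:,0])<.1)&(q[:,2]<.04)&(q[:,2]>-.05);S=q[k];B=b[k]
    for x in np.arange(-.1,.1,.01):
        m=abs(S[:,0]-x)<.005
        if m.sum()>1:s=S[m];print(round(x,2),m.sum(),int(np.median(B[m])),"y",s[:,1].min().round(3),s[:,1].max().round(3),"z",s[:,2].min().round(3),s[:,2].max().round(3))
E
```

```text
[0.41151539 0.15512408 0.24673627] [ 1.30935801  1.14325488 -3.63052886] 0.030521818297974478
top 103.16347397899249 [0.97372428 0.22773017]
-0.04 2 117 y 0.001 0.002 z -0.007 -0.005
-0.03 17 138 y -0.004 0.005 z -0.009 0.0
-0.02 19 97 y -0.024 0.003 z -0.019 0.028
-0.01 16 27 y -0.03 -0.012 z -0.009 0.038
0.04 5 49 y -0.018 -0.015 z 0.001 0.006
0.05 13 33 y -0.017 -0.009 z -0.012 0.007
0.06 13 142 y -0.008 0.001 z -0.007 -0.0
0.07 15 193 y -0.008 0.001 z -0.008 -0.002
side 103.1556523438713 [0.97375536 0.22759724]
-0.03 10 108 y -0.005 0.01 z -0.009 0.001
-0.02 10 100 y -0.012 0.005 z -0.016 0.001
-0.01 111 46 y -0.03 0.03 z -0.019 0.039
-0.0 63 37 y -0.03 0.027 z -0.021 0.039
0.01 15 46 y -0.027 0.019 z -0.02 0.03
0.02 21 39 y -0.019 -0.007 z -0.02 0.011
0.03 30 37 y -0.018 0.004 z -0.022 0.01
0.04 30 37 y -0.019 -0.002 z -0.021 0.009
0.05 30 39 y -0.018 0.007 z -0.02 0.011
0.06 6 51 y -0.014 -0.011 z -0.017 0.001
0.07 9 113 y -0.01 0.0 z -0.009 -0.002
0.08 2 121 y -0.007 0.004 z -0.004 -0.003
```

apply_moves --targets '[[[0.05,-0.4,0,-1.5,-1],[0.1,-0.8,0,-1.8,-1],[0.1,-0.8,0,-1.8,-1],[0.1,-0.8,0,-1.8,-1],[0.1,-0.8,0,-1.8,-1],[0.1,-0.8,0,-1.8,-1],[0.1,-0.8,0,-1.8,-1],[0.1,-0.8,0,-1.8,-1]]]'

```text
clock: 37.23
eef_pos: [0.4417, -0.0867, 0.2424]
tool_rot: [0.009, 1.0, 0.0, -0.001]
ft_force: [0.8, 0.4, -3.9]
grip_width: 0.0305
grasp_force: 58.0
```

apply_moves --targets '[[[0.1,-0.8,0,-1.8,-1],[0.1,-0.8,0,-1.8,-1],[0.1,-0.6,0,-1.6,-1],[0.03,-0.32,0,0,-1],[0,0,0,0,-1],[0,0,0,0,-1]]]'

```text
clock: 37.73
eef_pos: [0.4547, -0.186, 0.2427]
tool_rot: [0.054, 0.999, 0.001, -0.001]
ft_force: [0.2, 0.4, -2.6]
grip_width: 0.0307
grasp_force: 58.0
```

```bash
python3 - <<'E'
from h import *
o=get_obs();print(o["eef_pos"],o["ft_force"],o["grip_width"],o["joint_pos"][5])
for n in("side","top"):
    q,b,a,tx=held(n);print(n,a,tx)
    k=(abs(q[:,1])<.03)&(abs(q[:,0])<.1)&(q[:,2]<.012)&(q[:,2]>-.05);S=q[k];B=b[k]
    for x in np.arange(-.1,.1,.01):
        m=abs(S[:,0]-x)<.005
        if m.sum()>1:s=S[m];print(round(x,2),m.sum(),int(np.median(B[m])),"y",s[:,1].min().round(3),s[:,1].max().round(3),"z",s[:,2].min().round(3),s[:,2].max().round(3))
p,d=imaging.camera("side");P=cloud("side",d).reshape(-1,3)
k=(np.linalg.norm(P[:,:2]-[.4745,-.1959],axis=1)<.12)&(P[:,2]>.083)&(P[:,2]<.13)
print(cv2.minAreaRect(P[k,:2].astype(np.float32)*1000),P[k,2].max())
h=np.nanmax(P[k,2])
a=np.radians(-6.1);ex=np.array([np.cos(a),np.sin(a)]);ey=np.array([-ex[1],ex[0]])
Q=np.c_[(P[k,:2]-[.4745,-.1959])@ex,(P[k,:2]-[.4745,-.1959])@ey,P[k,2]]
H=Q[(Q[:,2]>.099)]
for s in(-1,1):
    w=H[s*H[:,0]>.03]; 
    if len(w)>3:print("wall",s,len(w),"x",w[:,0].min(),w[:,0].max(),"y",w[:,1].min(),w[:,1].max(), "notch gap", w[w[:,1]<0,1].max(), w[w[:,1]>0,1].min())
E
```

```text
[ 0.45474562 -0.18596826  0.24267667] [ 0.22969103  0.36554026 -2.60698339] 0.030659568379501824 -0.280270775062305
side 83.8602984995411 [ 0.99426407 -0.10695304]
-0.03 11 113 y -0.004 0.003 z -0.008 -0.002
-0.02 13 125 y -0.005 0.005 z -0.01 -0.0
-0.01 83 55 y -0.029 0.022 z -0.022 0.012
-0.0 30 39 y -0.029 0.018 z -0.026 0.012
0.01 20 65 y -0.029 -0.012 z -0.022 0.011
0.02 40 37 y -0.018 -0.006 z -0.024 0.007
0.03 51 37 y -0.02 0.007 z -0.025 0.011
0.04 49 38 y -0.021 0.012 z -0.023 0.008
0.05 56 37 y -0.021 0.011 z -0.025 0.007
0.06 13 85 y -0.013 0.007 z -0.016 0.007
0.07 12 123 y -0.011 0.001 z -0.012 -0.003
0.08 2 136 y -0.003 -0.001 z -0.007 -0.003
top 83.90546877757843 [ 0.99434808 -0.10616916]
((477.1643371582031, -195.17230224609375), (168.60621643066406, 100.78744506835938), 83.6557388305664) 0.1214570901039731
wall -1 68 x -0.04755052197365908 -0.038021826107101434 y -0.034455556370503584 0.039382526739286834 notch gap -0.004989143563509038 0.007187579370778296
wall 1 68 x 0.04169690335443295 0.05305825487972522 y -0.046095940315502876 0.044146798053767984 notch gap -0.011688004934819822 0.009434241127205428
```

apply_moves --targets '[[[0.01,-0.18,0,2.3,-1],[0,0,-0.7,0,-1],[0,0,-0.8,0,-1],[0,0,-0.7,0,-1],[0,0,-0.5,0,-1],[0,0,0,0,-1],[0,0,0,0,-1]]]'

```text
clock: 38.47
eef_pos: [0.4548, -0.1918, 0.1357]
tool_rot: [0.033, 0.999, 0.001, -0.001]
ft_force: [-1.2, -1.2, -2.6]
grip_width: 0.0304
grasp_force: 58.0
```

```bash
cat > chk.py <<'E'
from h import *
o=get_obs();print(o["eef_pos"],o["ft_force"],o["grip_width"])
a=np.radians(-6.1);ex=np.array([np.cos(a),np.sin(a)]);ey=np.array([-ex[1],ex[0]])
for n in("side","top"):
    p,d=imaging.camera(n);P=cloud(n,d).reshape(-1,3);b=p.reshape(-1,3).max(1)
    u=P[:,:2]-[.476,-.1955];Q=np.c_[u@ex,u@ey,P[:,2]]
    for x0,x1 in((-.056,-.047),(-.047,-.036),(.036,.047),(.047,.056)):
        k=(Q[:,0]>x0)&(Q[:,0]<x1)&(abs(Q[:,1])<.06)&(Q[:,2]>.085)&(Q[:,2]<.16);s=Q[k]
        print(n,x0,k.sum(),np.c_[s[:,1:]*1000,b[k]].round(0).astype(int)[np.argsort(s[:,1])][::max(1,k.sum()//12)].tolist())
    k=(b<60)&(abs(Q[:,0])<.045)&(abs(Q[:,1])<.03)&(Q[:,2]>.085)&(Q[:,2]<o["eef_pos"][2]+.012)
    if k.sum()>5:
        s=Q[k];print(n,"dark",k.sum(),s.min(0).round(3),s.max(0).round(3))
E
python3 chk.py
```

```text
[ 0.45482064 -0.19177627  0.13574553] [-1.23607442 -1.16107756 -2.64693237] 0.03036116560736547
side -0.056 69 [[-57, 92, 95], [-46, 88, 90], [-35, 100, 96], [-24, 102, 89], [-23, 94, 89], [-15, 92, 92], [-7, 90, 93], [-2, 128, 94], [2, 135, 135], [5, 133, 126], [13, 113, 101], [18, 100, 94], [28, 96, 91], [38, 103, 126]]
side -0.047 82 [[-60, 94, 148], [-49, 96, 158], [-41, 94, 128], [-35, 95, 109], [-31, 107, 100], [-21, 109, 89], [-19, 110, 86], [-15, 105, 82], [-2, 133, 127], [1, 124, 89], [9, 95, 104], [12, 106, 107], [16, 107, 115], [54, 95, 141]]
side 0.036 92 [[-56, 96, 87], [-49, 91, 73], [-40, 94, 105], [-34, 94, 76], [-29, 108, 106], [-23, 107, 82], [-20, 108, 87], [-15, 94, 73], [-7, 92, 90], [-2, 129, 111], [1, 134, 147], [7, 96, 138], [11, 86, 90], [19, 88, 91]]
side 0.047 39 [[-58, 93, 153], [-51, 95, 110], [-40, 97, 112], [-35, 100, 101], [-33, 95, 102], [-29, 106, 111], [-22, 108, 104], [-18, 118, 121], [-2, 131, 122], [0, 130, 125], [4, 131, 152], [11, 107, 121], [16, 106, 122]]
side dark 243 [-0.035 -0.03   0.112] [0.035 0.021 0.148]
top -0.056 13 [[38, 95, 169], [40, 92, 108], [41, 96, 185], [43, 86, 87], [44, 97, 185], [45, 86, 84], [46, 92, 187], [49, 93, 165], [52, 94, 160], [54, 93, 115], [55, 97, 186], [57, 90, 109], [58, 95, 185]]
top -0.047 17 [[36, 97, 145], [38, 90, 180], [39, 95, 167], [42, 93, 169], [42, 98, 185], [44, 93, 186], [44, 94, 183], [47, 92, 185], [47, 93, 185], [49, 94, 185], [50, 94, 184], [52, 94, 185], [53, 97, 183], [55, 95, 184], [56, 98, 164], [58, 95, 186], [58, 92, 169]]
top 0.036 68 [[9, 103, 107], [15, 112, 81], [17, 105, 78], [19, 102, 96], [22, 102, 100], [25, 103, 185], [29, 96, 78], [33, 102, 161], [36, 96, 156], [39, 86, 79], [43, 93, 184], [49, 96, 115], [52, 97, 186], [58, 97, 186]]
top 0.047 8 [[9, 103, 104], [24, 107, 194], [26, 106, 191], [28, 101, 186], [36, 96, 152], [52, 94, 187], [55, 95, 186], [58, 89, 186]]
```

apply_moves --targets '[[[0,-0.04,-0.1,0,-1],[0,0,-0.15,0,-1],[0,0,-0.15,0,-1],[0,0,-0.15,0,-1],[0,0,-0.1,0,-1],[0,0,-0.05,0,-1],[0,0,0,0,-1]]]'

```text
clock: 39.15
eef_pos: [0.4551, -0.1949, 0.1085]
tool_rot: [0.034, 0.999, -0.0, -0.0]
ft_force: [-2.0, 0.0, 0.5]
grip_width: 0.0306
grasp_force: 58.6
```

```bash
python3 chk.py | grep -v top
```

```text
[ 0.45514147 -0.19486814  0.10852669] [-2.02824608  0.0483553   0.49488258] 0.030558285539975066
side -0.056 69 [[-57, 96, 113], [-47, 96, 114], [-36, 104, 98], [-27, 87, 91], [-24, 89, 89], [-16, 93, 79], [-13, 107, 90], [-5, 100, 94], [-2, 86, 92], [2, 104, 146], [16, 101, 93], [26, 115, 137], [36, 94, 90], [50, 95, 117]]
side -0.047 76 [[-59, 93, 157], [-50, 96, 143], [-40, 96, 137], [-35, 105, 115], [-30, 106, 142], [-20, 118, 126], [-18, 103, 92], [-1, 103, 116], [11, 104, 112], [15, 104, 108], [18, 112, 114], [26, 114, 117], [54, 95, 152]]
side 0.036 106 [[-59, 88, 86], [-51, 85, 87], [-39, 93, 152], [-35, 104, 105], [-29, 107, 109], [-23, 93, 90], [-18, 107, 80], [-14, 97, 90], [-7, 106, 106], [3, 105, 141], [13, 113, 120], [20, 119, 130], [34, 106, 152], [56, 98, 153]]
side 0.047 34 [[-58, 96, 153], [-49, 92, 155], [-41, 94, 155], [-41, 94, 120], [-36, 107, 125], [-34, 103, 138], [-30, 107, 110], [-19, 119, 129], [-18, 115, 136], [-4, 109, 146], [0, 104, 127], [10, 104, 120], [14, 111, 117], [17, 105, 118], [20, 114, 120], [53, 95, 144], [57, 100, 134]]
side dark 231 [-0.035 -0.03   0.086] [0.035 0.016 0.121]
```

apply_moves --targets '[[[0,0,-0.04,0,-1],[0,0,-0.03,0,-1],[0,0,0,0,-1]]]'

```text
clock: 39.5
eef_pos: [0.4553, -0.1949, 0.1081]
tool_rot: [0.034, 0.999, -0.0, 0.0]
ft_force: [-8.6, 2.4, 18.2]
grip_width: 0.0306
grasp_force: 60.5
```

apply_moves --targets '[[[0,0,0.06,0,-1],[0,0,0,0,0],[0,0,0,0,0.4],[0,0,0,0,0.4],[0,0,0,0,0.4],[0,0,0,0,0.4]]]'

```text
clock: 40.0
eef_pos: [0.4556, -0.1947, 0.1076]
tool_rot: [0.034, 0.999, 0.0, -0.0]
ft_force: [-0.0, -0.6, -0.2]
grip_width: 0.0595
grasp_force: 0.0
```

apply_moves --targets '[[[0,0,0.3,0,0.4],[0,0,0.8,0,0.4],[0,0,0.9,0,0.4],[0,0,0.9,0,0.4],[-0.6,0.5,0.5,0,0.4],[-0.7,0.6,0,0,0.4],[-0.7,0.6,0,0,0.4],[0,0,0,0,0.4]]]'

```text
clock: 40.67
eef_pos: [0.3697, -0.1234, 0.2432]
tool_rot: [0.033, 0.999, 0.001, -0.003]
ft_force: [-1.3, 0.2, 0.2]
grip_width: 0.0601
grasp_force: 0.0
```

```bash
python3 chk.py; python3 - <<'E'
from h import *
for n in("top","side"):
    p,d=imaging.camera(n);P=cloud(n,d).reshape(-1,3);b=p.reshape(-1,3).max(1)
    k=(b<50)&(np.linalg.norm(P[:,:2]-[.476,-.1955],axis=1)<.05)&(P[:,2]>.1)&(P[:,2]<.13)
    print(n,k.sum(),cv2.minAreaRect(P[k,:2].astype(np.float32)*1000),np.median(P[k,2]))
E
```

```text
[ 0.36965545 -0.12335032  0.2432103 ] [-1.31103975  0.22599973  0.16428588] 0.06014684883814885
side -0.056 63 [[-55, 94, 121], [-44, 90, 94], [-35, 93, 100], [-26, 100, 91], [-17, 87, 78], [-13, 91, 80], [-7, 104, 105], [-3, 87, 94], [3, 89, 93], [25, 106, 115], [27, 86, 98], [37, 90, 94], [51, 91, 97]]
side -0.047 79 [[-60, 97, 136], [-51, 97, 161], [-40, 93, 131], [-35, 96, 138], [-31, 99, 104], [-22, 116, 143], [-20, 105, 108], [-16, 116, 144], [0, 105, 154], [12, 103, 121], [14, 115, 123], [20, 118, 127], [23, 116, 125], [59, 96, 155]]
side 0.036 108 [[-60, 95, 152], [-48, 87, 87], [-42, 86, 74], [-33, 103, 100], [-27, 105, 108], [-21, 105, 94], [-15, 115, 141], [-5, 102, 84], [2, 106, 144], [14, 104, 123], [20, 115, 109], [49, 95, 135]]
side 0.047 29 [[-54, 93, 156], [-48, 95, 159], [-36, 94, 112], [-34, 100, 102], [-33, 105, 127], [-32, 95, 104], [-22, 119, 138], [-21, 108, 106], [-16, 117, 132], [1, 106, 152], [9, 104, 123], [15, 107, 121], [17, 109, 120], [23, 116, 128], [58, 96, 154]]
side dark 337 [-0.034 -0.02   0.085] [0.035 0.016 0.12 ]
top -0.056 0 []
top -0.047 0 []
top 0.036 85 [[-60, 89, 83], [-55, 95, 182], [-48, 94, 186], [-43, 93, 130], [-35, 103, 179], [-32, 105, 120], [-26, 93, 55], [-22, 114, 133], [-17, 115, 154], [-12, 111, 155], [-5, 106, 80], [9, 105, 85], [23, 106, 155]]
top 0.047 13 [[-47, 93, 157], [-45, 93, 128], [-19, 116, 141], [-17, 113, 144], [-4, 103, 121], [-4, 106, 130], [-4, 104, 144], [-1, 103, 183], [-1, 102, 188], [1, 100, 183], [2, 104, 190], [5, 94, 87], [9, 102, 109]]
top 0 ((0.0, 0.0), (0.0, 0.0), 0.0) nan
side 238 ((476.23419189453125, -197.04376220703125), (31.584672927856445, 68.50856018066406), 83.01130676269531) 0.11409709531420342
  return _methods._mean(a, axis=axis, dtype=dtype,
  ret = ret.dtype.type(ret / rcount)
```

The bar is seated: both pin tops are at about 0.105 m in the notches, the yaw is within about 1° of the box, and the sleeve is centred. I hand the job in.

```bash
python3 -c "
from workcell import order
print(order.job_done())"
```

```text
the job is handed in; nothing more can be done
None
```

The bar was pushed clear of the tabs, lifted out and laid in the grey knock box. The last images show both pins down in the notches, within about 1° of the box. The gripper is clear and I handed the job in at about 41 s; no verdict came back.

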